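Clear the pile off the notebook

TASK

Somebody has piled things on my notebook; take the pile apart and put each thing away in its own holder: the amber dropper bottle standing in the larger yellow round coaster, the red-capped vial standing in the smaller red round coaster, the carton lying in the blue cradle and the wooden weight case lying in the green cradle, box and case lengthways between the end stops. Each should sit flat and centred in its holder; do not tip over the bottle or the vial at any time, and leave the notebook and the lab timer where they lie.

Things in the scene. Friction and masses are not known exactly. Their poses are not given: they have to be found in the camera images.
- notebook: dark hard-cover notebook lying flat on the bench under the pile, 148 x 106 x 12 mm (x, y, z); origin at the centre of its underside, z up; loose, to be left where it lies
- weight_case: closed dark-brown wooden weight case lying on the notebook, lid fixed, 68 x 124 x 34 mm (x, y, z; the long axis is its y); origin at the centre of its underside, z up (the body spans x -32 to +34 mm, y +/-62 mm); about 0.22 kg; grip across the 68 mm
- carton: small white and blue carton lying on one end of the weight case, 60 x 68 x 22 mm (x, y, z); origin at the centre of its underside, z up; about 0.06 kg; grip across its 60 mm (along its x), the 68 mm runs along the case's length
- vial: small glass vial with a red cap, standing upright on the other end of the weight case, 25 mm diameter, 55 mm tall; origin at the centre of its underside, z up; about 0.04 kg
- dropper_bottle: amber-brown dropper bottle with a black cap, standing upright on the carton, body 37 mm diameter, 81 mm tall with the cap; origin at the centre of its underside, z up; about 0.1 kg
- case_cradle: green plastic cradle fixed to the bench, for the weight case: flat plate 84 x 154 x 4 mm (x, y, z) with a 14 mm high, 6 mm thick stop across each y end, 142 mm clear between the stops, both x sides open; origin at the centre of its underside, z up; the floor is 4 mm above it; the case lies with its y along the cradle's y, either way round
- carton_cradle: blue plastic cradle fixed to the bench, for the carton: flat plate 76 x 98 x 4 mm (x, y, z) with a 14 mm high, 6 mm thick stop across each y end, 86 mm clear between the stops, both x sides open; origin at the centre of its underside, z up; the floor is 4 mm above it; the carton's 68 mm length (its y) goes along the cradle's y, either way round
- bottle_coaster: larger, yellow round coaster fixed to the bench, for the dropper bottle: 64 mm outside, 58 mm inside the rim, rim top 10 mm above the bench; origin at the centre of its underside, z up; its floor is 4 mm above that
- vial_coaster: smaller, red round coaster fixed to the bench, for the vial: 52 mm outside, 46 mm inside the rim, rim top 10 mm above the bench; origin at the centre of its underside, z up; its floor is 4 mm above that
- lab_timer: white lab timer lying on the bench near the front edge, 66 x 62 x 15 mm; origin at the centre of its underside, z up; a bystander, to be left alone
Mind the look-alikes: they are no part of the job. Several things have the shape of the bottle_coaster; the one meant has the colours described above.

How it is judged:
At the end, for the whole second after the job is handed in: Bottle, vial, carton and case each in its own holder: within 12 mm of its centre, underside within 4 mm of its floor, within 0.1 rad of upright, at rest; carton and case along their cradles within 0.2 rad, either way round; notebook and timer within 30 mm of their start (horizontal distance between dropper_bottle and bottle_coaster below 0.012 m and z of dropper_bottle in the frame of bottle_coaster between 0 and 0.008 m and angle between each of dropper_bottle, vial, carton, weight_case's own z axis and vertical below 0.1 rad and linear speed of each of dropper_bottle, vial, carton, weight_case below 0.02 m/s and angular speed of each of dropper_bottle, vial, carton, weight_case below 0.15 rad/s and horizontal distance between vial and vial_coaster below 0.012 m and z of vial in the frame of vial_coaster between 0 and 0.008 m and horizontal distance between carton and carton_cradle below 0.012 m and z of carton in the frame of carton_cradle between 0 and 0.008 m and angle between the y axis of carton and the y axis of carton_cradle, either way round below 0.2 rad and horizontal distance between weight_case and case_cradle below 0.012 m and z of weight_case in the frame of case_cradle between 0 and 0.008 m and angle between the y axis of weight_case and the y axis of case_cradle, either way round below 0.2 rad and distance of each of notebook, lab_timer from where it was at the start of the episode below 0.03 m); the robot touches nothing.
It fails at once if the dropper bottle is tipped over (angle between dropper_bottle's own z axis and vertical above 0.7 rad).
It fails at once if the vial is tipped over (angle between vial's own z axis and vertical above 0.7 rad).
It fails at once if the notebook is shifted by more than 40 mm (distance of notebook from where it was at the start of the episode above 0.04 m).
It fails at once if the lab timer is shifted by more than 40 mm (distance of lab_timer from where it was at the start of the episode above 0.04 m).
It also fails if it takes over 144 s, if anything falls off the work surface, if the arm or the gripper's body presses on something with over 40 N, if the wrist force passes 120 N, or if a joint passes its speed limit or range.

ROBOT

A 6-joint arm with a two-finger parallel gripper is mounted at the origin on a cart in front of the work surface, level with it; the furniture and walls round the work are solid. World frame = base frame: x ahead of the robot, y to its left, z up, the work surface at z = 0. Lengths are in m, angles in rad, forces in N, time in s.
With the tool pointing down it reaches from about 0.35 to 0.975 m from the base axis. Payload 4.9 kg.
Tool frame: the origin (TCP) lies between the finger pads; the fingertips stand 25 mm ahead of it and the grasp point (between the pads) lies 6 mm ahead of it (manip.tcp_to_tips is the z of the fingertips in the tool frame, in m); z points along the fingers, y is the line along which they close (so a half turn about z gives the same grasp; the last joint's range is limited). The gripper opens to 85 mm and grips with 20 to 120 N. Pads are 22 mm wide; open, the fingers measure 114 mm over their backs; the gripper's body (76 mm by 85 mm) begins 54 mm behind the grasp point. The pads swing forward as they close: fully open they stand 13 mm farther back than shut.
Start: joints at [1.067, 0.053, 1.613, -0, 1.476, -0.119], TCP at [0.235, 0.579, 0.226] pointing down, gripper open.
Joint ranges: [-3.01, 3.01], [-1.01, 2.22], [0.06, 2.58], [-1.02, 4.17], [0.09, 2.62], [-3.14, 3.14]. Speed limits (rad/s): [2.57, 2.57, 3.14, 3.14, 3.14, 3.14].

INTERFACE

Orientations are given as a unit quaternion [w, x, y, z].
In Python, from plant import manip gives the robot as it stands. The module is installed in compiled form; this text tells all that it offers.
- The arm moves only by the tool arm_command, never from a script. Its argument "moves" is a list of rows, each a list of 3 entries, a list of its own where there are three numbers: the opening, from -1 (shut) to 1 (fully open), then the shift along the tool's x, y, z in units of 0.15 m (1.0 is 0.15 m), then the turn about the tool's z in units of 2 pi rad (1.0 is 2 pi rad). A call has 1 to 20 rows; each row is the pose to reach, as a shift and turn from the pose commanded when the call began, along the tool's axes at that moment, turning the shorter way round; what a row does not reach only later rows make up. A row lasts 1/12 s, in which the tool goes at most 41.7 mm and 7.16 degrees, less where a joint would pass 70% of its speed; a pose out of reach is approached as far as the arm can. A call with a number of a shift or a turn outside -1 to 1 is refused whole. A call with a gripper value outside its range is refused whole. The fingers move at their own pace and stop on an object; the grip force is fixed at half the most. Time passes only in rows, so rows that repeat a pose let the fingers close. It gives the time, the measured TCP pose, the force, the opening and the grip force at its end, in the units of the state.
- manip.state(): the state, without advancing time (a new reading comes with each control period).
- manip.grab_frame(name): name is "scene" or "top" or "wrist"; returns a dict with "frame" (420x560x3 uint8, red, green, blue), "fx", "fy", "cx", "cy" (pixels), "R" (3x3) and "t" (3): a world point X has camera coordinates R X + t. Camera axes: x right, y down, z forward; pixel columns grow to the right and rows downward; lengths in m; the calibration is good to about 2 mm. The wrist camera is an equidistant fisheye: a pixel r from the principal point sees the ray r / f radians off the axis. A picture is of the moment at which its call begins. There is no depth.
- manip.job_done(): hands the job in; it is judged then, once.
Trained networks look in a picture, given as the dict that the camera call returned (one of the last four; its "shot" number tells which), for a name from the list of things; names that differ only in an ending like _2 or _b are one class to them, and where a whole thing is asked for, a point or a joint stands for the part that bears it (a point fixed in the world has none). Each returns a list of dicts, best first, with "confidence" (0 to 1); they miss things now and then, are a little off and sometimes report something else, mostly with a low value. They report only what shows in the picture. A call takes as long as a camera call. They do not tell look-alikes from the thing itself.
- manip.search_frame(picture, target): "extent" ([left, top, right, bottom] in pixels, round what is visible of it).
The state is a dict: "time": time; "joint_pos": joint angles; "joint_vel": joint speeds; "joint_efforts": joint torques, N m; "tool_pos": TCP position; "tool_rot": TCP orientation; "contact_force": force on the tool from outside, world axes, zero at the start; "ft_torque": the same for the moment, N m; "gripper_width": opening from 0.0 (shut) to 1.0 (fully open); "grasp_force": force on a finger pad.
Only numpy, scipy, OpenCV 4.12 (cv2) and the standard library are available. Lean on these libraries where they do the work, as an engineer would, in place of code of your own. Each camera call takes 0.05 s, during which the arm holds its last target. There are 200 camera calls.

## Working session

There is one attempt and no reset: what is moved stays moved. The work goes in short steps, Python scripts to look and compute and a tool call to move; the robot and the scene stay as the last step left them, time stands still between calls to the robot, and variables do not carry over. Pictures are saved under pics/ and viewed, at most 14 in all, crops included, and the job is handed in when it is done.

Besides the shell and the picture viewer there is one more tool, called after "Request:" by a JSON object that holds its "name" and its "arguments", one argument or row to a line. arm_command: Moves the arm, as the interface text tells. Shifts and turns lie within -1 to 1; 1 stands for 0.15 m of shift or 2 pi rad of turn. Its arguments: {"type":"object","properties":{"moves":{"type":"array"}},"required":["moves"]}

```bash
mkdir -p pics; ls; cat > h.py <<'E'
import numpy as np, cv2
from plant import manip
def shot(n,save=None):
    p=manip.grab_frame(n)
    if save: cv2.imwrite('pics/'+save,p['frame'][:,:,::-1])
    return p
def world(p,uv,z):
    "pixel -> world at height z (pinhole cams)"
    R=np.array(p['R']);t=np.array(p['t']);c=-R.T@t
    d=R.T@np.array([(uv[0]-p['cx'])/p['fx'],(uv[1]-p['cy'])/p['fy'],1])
    return c+d*(z-c[2])/d[2]
def pix(p,X):
    x=np.array(p['R'])@np.array(X)+np.array(p['t'])
    return np.array([p['fx']*x[0]/x[2]+p['cx'],p['fy']*x[1]/x[2]+p['cy']])
E
python3 - <<'E'
from h import *
s=manip.state();print({k:np.round(v,3) for k,v in s.items()})
a=shot('top','top0.png');b=shot('scene','scene0.png')
for p in (a,b):
    print(-np.array(p['R']).T@p['t'],p['fx'],p['fy'],p['cx'],p['cy'],np.round(p['R'],3).tolist())
    for n in "notebook weight_case carton vial dropper_bottle case_cradle carton_cradle bottle_coaster vial_coaster lab_timer".split():
        print(n,[(np.round(d['extent']).astype(int).tolist(),round(d['confidence'],2)) for d in manip.search_frame(p,n)[:4]])
E
```

```text
pics
{'time': np.float64(0.0), 'joint_pos': array([ 1.067,  0.053,  1.614, -0.   ,  1.476, -0.119]), 'joint_vel': array([-0.001,  0.   ,  0.001,  0.001,  0.   , -0.001]), 'joint_efforts': array([ 0.0000e+00, -3.9369e+01, -3.7017e+01, -0.0000e+00,  7.0000e-03,
        0.0000e+00]), 'tool_pos': array([0.234, 0.579, 0.225]), 'tool_rot': array([-0.   ,  0.191,  0.982, -0.001]), 'contact_force': array([-0.23 , -0.601, -0.545]), 'ft_torque': array([-0.023,  0.052,  0.007]), 'grasp_force': np.float64(0.0), 'gripper_width': np.float64(1.004)}
[0.37573828 0.00370401 1.10537147] 406.40462961684074 406.40462961684074 277.48997506915157 207.07921573435144 [[-0.017, -1.0, -0.007], [-0.987, 0.018, -0.159], [0.159, 0.005, -0.987]]
notebook [([396, 190, 446, 252], 0.61)]
weight_case [([406, 187, 440, 238], 0.73)]
carton [([412, 207, 438, 239], 0.73), ([405, 189, 441, 240], 0.24)]
vial []
dropper_bottle [([422, 211, 445, 227], 0.51)]
case_cradle [([124, 190, 155, 249], 0.7)]
carton_cradle [([266, 203, 303, 242], 0.73)]
bottle_coaster [([332, 167, 353, 188], 0.91), ([226, 214, 248, 233], 0.83), ([176, 205, 197, 229], 0.67)]
vial_coaster [([208, 182, 230, 200], 0.8)]
lab_timer [([192, 242, 221, 267], 0.96)]
[-0.24000512 -0.54453353  0.99848132] 425.39297834991845 425.39297834991845 278.01502476095595 213.40384976951265 [[0.565, -0.825, 0.007], [-0.571, -0.397, -0.718], [0.595, 0.402, -0.696]]
notebook [([351, 280, 409, 317], 0.79)]
weight_case [([358, 274, 405, 305], 0.83), ([326, 226, 344, 243], 0.45), ([361, 267, 392, 293], 0.4)]
carton [([359, 270, 388, 294], 0.98)]
vial [([388, 256, 399, 275], 0.61)]
dropper_bottle [([373, 254, 389, 283], 0.7)]
case_cradle [([159, 170, 206, 204], 0.61)]
carton_cradle [([252, 222, 291, 252], 0.8)]
bottle_coaster [([330, 226, 343, 240], 0.72), ([232, 209, 254, 227], 0.59), ([201, 192, 220, 209], 0.58)]
vial_coaster [([237, 192, 250, 202], 0.43)]
lab_timer [([193, 211, 218, 234], 0.8)]
```

```bash
python3 - <<'E'
import cv2
a=cv2.imread('pics/top0.png')[150:290,100:470]
cv2.imwrite('pics/top0c.png',cv2.resize(a,(800,303),interpolation=cv2.INTER_CUBIC))
a=cv2.imread('pics/scene0.png')[150:330,140:430]
cv2.imwrite('pics/scene0c.png',cv2.resize(a,(800,497),interpolation=cv2.INTER_CUBIC))
E
```

```text
(no output)
```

View pics/top0c.png

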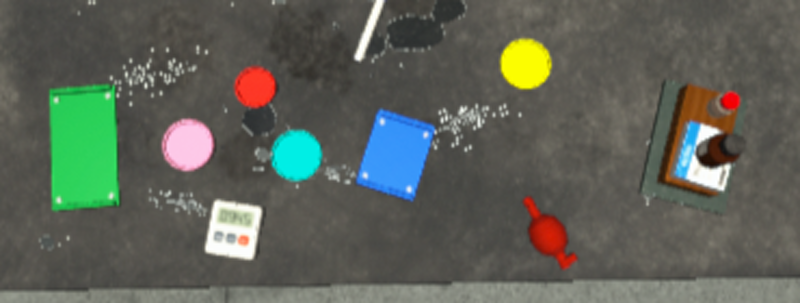

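View pics/scene0c.png

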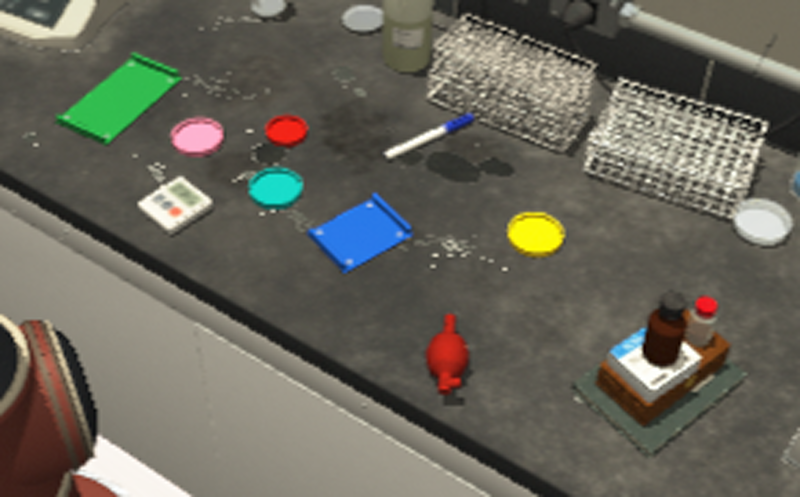

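The three coaster look-alikes in the top image are yellow (342,178), pink (186,217) and cyan (237,223). Yellow matches the description; pink and cyan are decoys. The pile sits at about (425,215), and the red vial coaster is at (219,191).

```bash
cat > fit.py <<'E'
from h import *
from scipy.optimize import minimize
def box(lx,ly,z0,z1): return [(x,y,z) for x in(-lx/2,lx/2) for y in(-ly/2,ly/2) for z in(z0,z1)]
def cyl(d,z0,z1): return [(d/2*np.cos(a),d/2*np.sin(a),z) for a in np.linspace(0,2*np.pi,24,endpoint=False) for z in(z0,z1)]
def hull(p,pts,q,S=8):
    c,s=np.cos(q[2]),np.sin(q[2])
    uv=np.array([pix(p,(q[0]+c*x-s*y,q[1]+s*x+c*y,z)) for x,y,z in pts])
    return cv2.convexHull((uv*S+S/2).astype(np.float32).round().astype(np.int32))
def fit(pms,pts,q0,circ=False,S=8):
    up=[]
    for p,m in pms:
        up.append((p,cv2.resize(cv2.GaussianBlur(m.astype(np.float32),(0,0),.6),None,fx=S,fy=S,interpolation=cv2.INTER_CUBIC)>.5))
    def cost(q):
        q=[q[0],q[1],0 if circ else q[2]]; c=0
        for p,m in up:
            r=np.zeros(m.shape,np.uint8);cv2.fillConvexPoly(r,hull(p,pts,q,S),1);r=r>0
            c+=1-(r&m).sum()/(r|m).sum()
        return c/len(up)
    q0=np.array(q0,float)
    sim=np.array([q0]+[q0+d for d in np.diag([.015,.015,.2])[:2 if circ else 3]])
    if circ: sim=sim[:,:2];q0=q0[:2]
    r=minimize(cost,q0,method='Nelder-Mead',options=dict(initial_simplex=sim,xatol=2e-4,fatol=1e-4))
    return r.x,r.fun
def hsvmask(p,lo,hi,roi):
    h=cv2.cvtColor(p['frame'],cv2.COLOR_RGB2HSV);m=cv2.inRange(h,lo,hi)
    z=np.zeros_like(m);l,t,r,b=roi;z[t:b,l:r]=m[t:b,l:r];return z>0
E
cat > m1.py <<'E'
from fit import *
T=shot('top');C=shot('scene')
L=[('case_cradle',(45,120,60),(75,255,255),(115,180,165,260),(150,160,215,212),box(84,154,0,4)+[],0),
('carton_cradle',(100,140,80),(125,255,255),(258,195,312,250),(245,214,298,256),None,0),
('bottle_coaster',(22,120,100),(36,255,255),(325,160,360,195),(320,220,350,250),None,1),
('vial_coaster',(0,150,100),(8,255,255),(200,175,236,206),(232,188,256,206),None,1)]
M={'case_cradle':[tuple(np.array(v)/1000) for v in box(84,154,0,4)+[(x,y,14) for x in(-42,42) for y in(-77,77)]],
'carton_cradle':[tuple(np.array(v)/1000) for v in box(76,98,0,4)+[(x,y,14) for x in(-38,38) for y in(-49,49)]],
'bottle_coaster':[tuple(np.array(v)/1000) for v in cyl(64,0,10)],'vial_coaster':[tuple(np.array(v)/1000) for v in cyl(52,0,10)]}
for n,lo,hi,rt,rs,_,circ in L:
    mt=hsvmask(T,lo,hi,rt);ms=hsvmask(C,lo,hi,rs)
    v,u=np.nonzero(mt);q0=list(world(T,(u.mean(),v.mean()),.006)[:2])+[-0.2 if n[1:3]=='ar' else 0]
    print(n,mt.sum(),ms.sum(),'top',[np.round(x,4) for x in fit([(T,mt)],M[n],q0,circ)],'scene',[np.round(x,4) for x in fit([(C,ms)],M[n],q0,circ)])
# pile: red cap / bottle cap centroid by networks, triangulated
def ray(p,uv):
    R=np.array(p['R']);return -R.T@p['t'],R.T@np.array([(uv[0]-p['cx'])/p['fx'],(uv[1]-p['cy'])/p['fy'],1])
def tri(a,b):
    A=[];B=[]
    for c,d in(a,b):
        d=d/np.linalg.norm(d);P=np.eye(3)-np.outer(d,d);A.append(P);B.append(P@c)
    return np.linalg.lstsq(np.vstack(A),np.hstack(B),rcond=None)[0]
def cen(m):
    v,u=np.nonzero(m);return u.mean(),v.mean(),m.sum()
a=cen(hsvmask(T,(0,150,120),(8,255,255),(425,180,450,215)));b=cen(hsvmask(C,(0,150,120),(8,255,255),(385,250,405,275)))
print('vialcap',a,b,tri(ray(T,a),ray(C,b)))
def dark(p,roi): return hsvmask(p,(0,0,0),(180,255,45),roi)
for p,r in((T,(420,200,450,230)),(C,(376,252,392,272))): print(cen(dark(p,r)))
print('pile ref',world(T,(423,213),.046),world(T,(421,221),.05))
E
python3 m1.py; python3 - <<'E'
import cv2
a=cv2.imread('pics/top0.png')[180:260,385:455]
b=cv2.imread('pics/scene0.png')[245:325,345:415]
import numpy as np
cv2.imwrite('pics/pile.png',cv2.resize(np.hstack([a,b]),None,fx=5.6,fy=5.6,interpolation=cv2.INTER_NEAREST))
E
```

```text
case_cradle 1729 699 top [array([0.5315, 0.3883, 1.6372]), np.float64(0.0651)] scene [array([0.5368, 0.3926, 1.6573]), np.float64(0.1226)]
carton_cradle 998 556 top [array([ 0.5146, -0.0037,  0.0623]), np.float64(0.3192)] scene [array([ 0.5172, -0.0045,  0.215 ]), np.float64(0.3196)]
bottle_coaster 460 276 top [array([ 0.6283, -0.1727]), np.float64(0.0577)] scene [array([ 0.6324, -0.1698]), np.float64(0.0447)]
vial_coaster 294 138 top [array([0.6047, 0.1732]), np.float64(0.0385)] scene [array([0.6094, 0.1772]), np.float64(0.0944)]
vialcap (np.float64(437.2647058823529), np.float64(196.3235294117647), np.int64(34)) (np.float64(395.9166666666667), np.float64(259.3333333333333), np.int64(12)) [ 0.55775451 -0.39223215  0.10511413]
(np.float64(430.25), np.float64(221.07692307692307), np.int64(52))
(np.float64(382.0816326530612), np.float64(264.2244897959184), np.int64(49))
pile ref [ 0.52374222 -0.37340413  0.046     ] [ 0.5022118  -0.36521158  0.05      ]
```

View pics/pile.png

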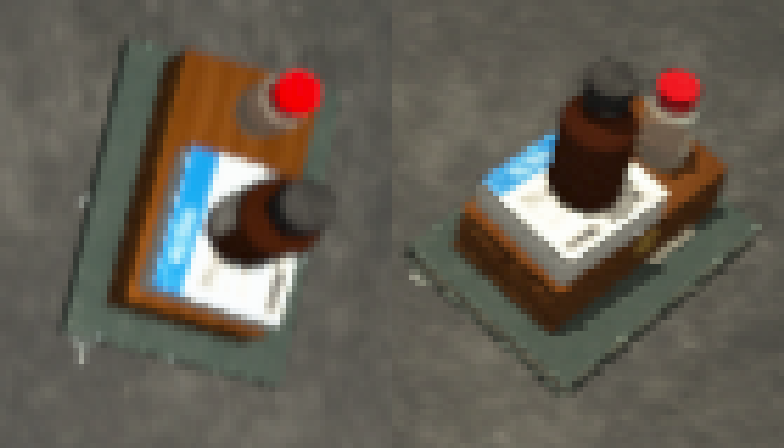

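Yellow at (342,178) is clearly the coaster meant. The crop shows the case's long axis running about 16° clockwise of world x, the carton and bottle at the near end, and the vial at the far end. Moving above the pile now to look with the wrist camera.

Request:
{"name": "arm_command", "arguments": {
  "moves": [
    [1,[-0.8,0.33,-0.4],-0.018],
    [1,[-0.8,0.33,-0.4],-0.018],
    [1,[-0.8,0.33,-0.4],-0.018],
    [1,[-0.8,0.33,-0.4],-0.018],
    [1,[-0.8,0.33,-0.4],-0.018]
  ]
}}

```text
time: 1.62
tool_pos: [0.3688, 0.5802, 0.2889]
tool_rot: [0.002, 0.137, 0.991, 0.002]
contact_force: [-0.1, 0.1, 0.3]
gripper_width: 0.997
grasp_force: 0.0
```

```bash
python3 - <<'E'
from h import *
from scipy.spatial.transform import Rotation as Ro
s=manip.state();q=s['tool_rot'];R=Ro.from_quat([q[1],q[2],q[3],q[0]]).as_matrix()
print(s['time'],s['tool_pos'],R.round(3).tolist())
p=shot('wrist');print(R.T@(-np.array(p['R']).T@p['t']-s['tool_pos']),(np.array(p['R'])@R).round(3).tolist(),p['fx'],p['cx'],p['cy'])
E
sed -i "s/-0.2 if n\[1:3\]=='ar' else 0/1.3/; s/M\[n\],q0,circ)\],'scene'/M[n],q0,circ)],'scene'/" m1.py; python3 m1.py | grep -A0 cradle
```

```text
1.6167 [0.36879232 0.58023018 0.2888535 ] [[-0.962, 0.272, 0.004], [0.272, 0.962, 0.003], [-0.003, 0.004, -1.0]]
[ 0.08093653 -0.00071019 -0.14697606] [[-0.0, 1.0, -0.001], [-0.949, -0.0, -0.316], [-0.316, 0.001, 0.949]] 325.19226210127806 279.220974064512 205.5947845721628
case_cradle 1729 700 top [array([0.5316, 0.3892, 1.6523]), np.float64(0.065)] scene [array([0.5363, 0.3939, 1.6534]), np.float64(0.1209)]
carton_cradle 999 557 top [array([ 0.5145, -0.0045,  1.2529]), np.float64(0.046)] scene [array([ 0.5192, -0.0028,  1.254 ]), np.float64(0.1431)]
```

Request:
{"name": "arm_command", "arguments": {
  "moves": [
    [1,[-0.4,-0.985,0],0],
    [1,[-0.4,-0.985,0],0],
    [1,[-0.4,-0.985,0],0],
    [1,[-0.4,-0.985,0],0],
    [1,[-0.4,-0.985,0],0]
  ]
}}

```text
time: 2.18
tool_pos: [0.3812, 0.4174, 0.2846]
tool_rot: [-0.0, 0.136, 0.991, -0.002]
contact_force: [-0.4, 0.5, -0.2]
gripper_width: 0.997
grasp_force: 0.0
```

Request:
{"name": "arm_command", "arguments": {
  "moves": [
    [1,[-0.4,-0.985,0],0],
    [1,[-0.4,-0.985,0],0],
    [1,[-0.4,-0.985,0],0],
    [1,[-0.4,-0.985,0],0],
    [1,[-0.4,-0.985,0],0]
  ]
}}

```text
time: 2.6
tool_pos: [0.4, 0.2598, 0.2851]
tool_rot: [-0.0, 0.137, 0.991, -0.001]
contact_force: [-0.4, -0.1, 0.2]
gripper_width: 0.999
grasp_force: 0.0
```

Request:
{"name": "arm_command", "arguments": {
  "moves": [
    [1,[-0.4,-0.985,0],0],
    [1,[-0.4,-0.985,0],0],
    [1,[-0.4,-0.985,0],0],
    [1,[-0.4,-0.985,0],0],
    [1,[-0.4,-0.985,0],0]
  ]
}}

```text
time: 3.02
tool_pos: [0.4186, 0.1015, 0.2851]
tool_rot: [-0.0, 0.138, 0.99, -0.001]
contact_force: [-0.1, -0.6, -0.1]
gripper_width: 0.999
grasp_force: 0.0
```

Request:
{"name": "arm_command", "arguments": {
  "moves": [
    [1,[-0.4,-0.985,0],0],
    [1,[-0.4,-0.985,0],0],
    [1,[-0.4,-0.985,0],0],
    [1,[-0.4,-0.985,0],0],
    [1,[-0.4,-0.985,0],0]
  ]
}}

```text
time: 3.43
tool_pos: [0.437, -0.0566, 0.285]
tool_rot: [-0.001, 0.138, 0.99, -0.001]
contact_force: [0.1, 0.1, 0.3]
gripper_width: 0.999
grasp_force: 0.0
```

Request:
{"name": "arm_command", "arguments": {
  "moves": [
    [1,[-0.4,-0.985,0],0],
    [1,[-0.4,-0.985,0],0],
    [1,[-0.4,-0.985,0],0],
    [1,[-0.4,-0.985,0],0],
    [1,[-0.4,-0.985,0],0]
  ]
}}

```text
time: 3.85
tool_pos: [0.4555, -0.2147, 0.2847]
tool_rot: [-0.001, 0.137, 0.991, -0.0]
contact_force: [-0.7, 0.1, 0.2]
gripper_width: 0.998
grasp_force: 0.0
```

Request:
{"name": "arm_command", "arguments": {
  "moves": [
    [1,[-0.4,-0.985,0],0],
    [1,[-0.4,-0.985,0],0],
    [1,[-0.4,-0.985,0],0],
    [1,[-0.4,-0.985,0],0],
    [1,[-0.4,-0.985,0],0],
    [1,[-0.4,-0.985,0],0]
  ]
}}

```text
time: 4.35
tool_pos: [0.4741, -0.3695, 0.2845]
tool_rot: [-0.001, 0.135, 0.991, 0.001]
contact_force: [0.2, 0.9, 0.4]
gripper_width: 1.001
grasp_force: 0.0
```

```bash
cat >> h.py <<'E'
def wray(p,uv):
    "world origin and direction of wrist fisheye pixel"
    R=np.array(p['R']);d=np.array([uv[0]-p['cx'],uv[1]-p['cy']]);r=np.hypot(*d)+1e-9;th=r/p['fx']
    return -R.T@p['t'],R.T@np.array([*(d/r*np.sin(th)),np.cos(th)])
def wworld(p,uv,z):
    c,d=wray(p,uv);return c+d*(z-c[2])/d[2]
def wpix(p,X):
    x=np.array(p['R'])@np.array(X)+np.array(p['t']);r=np.hypot(x[0],x[1])+1e-12;th=np.arctan2(r,x[2])
    return np.array([p['cx']+p['fx']*th*x[0]/r,p['cy']+p['fx']*th*x[1]/r])
E
python3 - <<'E'
from h import *
p=shot('wrist','w1.png')
for n in "notebook weight_case carton vial dropper_bottle".split():
    print(n,[(np.round(d['extent']).astype(int).tolist(),round(d['confidence'],2)) for d in manip.search_frame(p,n)[:3]])
s=manip.state();print(s['time'],s['tool_pos'],s['tool_rot'],s['joint_pos'])
E
```

```text
notebook [([268, 234, 290, 264], 0.71), ([244, 139, 323, 245], 0.68)]
weight_case [([258, 153, 316, 252], 0.78)]
carton [([259, 160, 312, 224], 0.85)]
vial [([270, 234, 291, 263], 0.7), ([258, 161, 312, 224], 0.35)]
dropper_bottle [([266, 184, 301, 235], 0.95)]
4.65 [ 0.47376173 -0.36890322  0.28637862] [ 2.87784557e-04  1.34477682e-01  9.90916579e-01 -5.70694126e-05] [-7.85611755e-01 -3.43264825e-02  1.60064861e+00  2.57846959e-04
  1.57474344e+00 -2.08663431e+00]
```

View pics/w1.png

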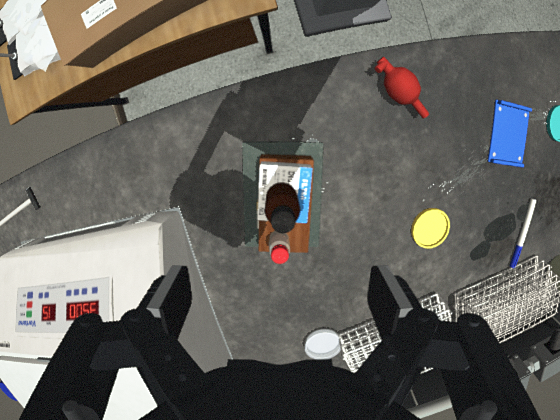

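The wrist view shows the bottle cap at (284,218), the vial cap at (280,254), the carton at about (259–312, 160–224) and the case at about (258–315, 154–251). A white instrument stands on the −y side, with its edge running from (180,208) to (235,365).

```bash
python3 - <<'E'
from h import *
p=shot('wrist')
im=p['frame']
h=cv2.cvtColor(im,cv2.COLOR_RGB2HSV)
m=cv2.inRange(h,(0,150,120),(8,255,255));m[:235]=0;m[275:]=0;m[:,:260]=0;m[:,300:]=0
v,u=np.nonzero(m);print('cap px',u.mean(),v.mean(),m.sum()/255,'vial',wworld(p,(u.mean(),v.mean()),.096))
print('bottle',wworld(p,(284,218),.149))
for z,l in((.068,[(259,163),(312,163),(311,222),(259,222)]),(.046,[(258,154),(314,156),(309,250),(259,250)]),(0,[(180,208),(235,365)]),(.1,[(165,210),(180,208),(0,240)])):
    for q in l: print(z,q,wworld(p,q,z).round(4))
T=shot('top')
print('bottle top', world(T,(440,215.7),.147), world(T,(434,222),.1))
a=cv2.resize(im[130:270,220:350],None,fx=4,fy=4,interpolation=cv2.INTER_CUBIC)
b=cv2.resize(cv2.imread('pics/top0.png')[100:300,380:560],(504,560))[:,160:]
cv2.imwrite('pics/w1c.png',np.hstack([a[:,:,::-1][:,:440],b[:, :350]]))
E
```

```text
cap px 279.4651162790698 253.51162790697674 43.0 vial [ 0.56068546 -0.39297228  0.096     ]
bottle [ 0.50005907 -0.37193355  0.149     ]
0.068 (259, 163) [ 0.4576 -0.3887  0.068 ]
0.068 (312, 163) [ 0.4737 -0.3302  0.068 ]
0.068 (311, 222) [ 0.5436 -0.3486  0.068 ]
0.068 (259, 222) [ 0.5268 -0.4092  0.068 ]
0.046 (258, 154) [ 0.4504 -0.3892  0.046 ]
0.046 (314, 156) [ 0.4706 -0.3247  0.046 ]
0.046 (309, 250) [ 0.5908 -0.3605  0.046 ]
0.046 (259, 250) [ 0.573  -0.4244  0.046 ]
0 (180, 208) [ 0.5002 -0.526   0.    ]
0 (235, 365) [ 0.8169 -0.5501 -0.    ]
0.1 (165, 210) [ 0.4734 -0.5033  0.1   ]
0.1 (180, 208) [ 0.476  -0.4849  0.1   ]
0.1 (0, 240) [ 0.4421 -0.8059  0.1   ]
bottle top [ 0.50242055 -0.37720599  0.147     ] [ 0.49313076 -0.37975238  0.1       ]
```

View pics/w1c.png

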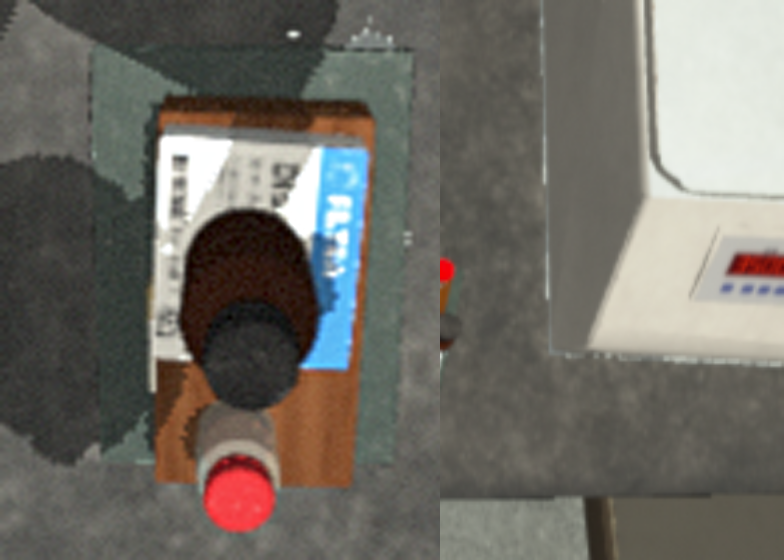

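Request:
{"name": "arm_command", "arguments": {
  "moves": [
    [1,[-0.184,0.01,0],0],
    [1,[-0.184,0.01,0.3],0],
    [1,[-0.184,0.01,0.5],0],
    [1,[-0.184,0.01,0.6],0],
    [1,[-0.184,0.01,0.6],0],
    [1,[-0.184,0.01,0.6],0]
  ]
}}

```text
time: 5.25
tool_pos: [0.5, -0.3761, 0.1958]
tool_rot: [-0.001, 0.135, 0.991, 0.0]
contact_force: [0.8, 0.3, 0.8]
gripper_width: 0.997
grasp_force: 0.0
```

```bash
python3 - <<'E'
from h import *
p=shot('wrist','w2.png')
print(manip.state()['tool_pos'],[(d['extent'],d['confidence']) for d in manip.search_frame(p,'dropper_bottle')])
print(wpix(p,(.501,-.375,.149)),wpix(p,(.559,-.392,.101)))
E
```

```text
[ 0.5007896  -0.37690435  0.19785967] [([259.7, 178.8, 309.7, 251.1], 0.83)]
[281.92288936 230.64372679] [280.20759262 273.8243074 ]
```

View pics/w2.png

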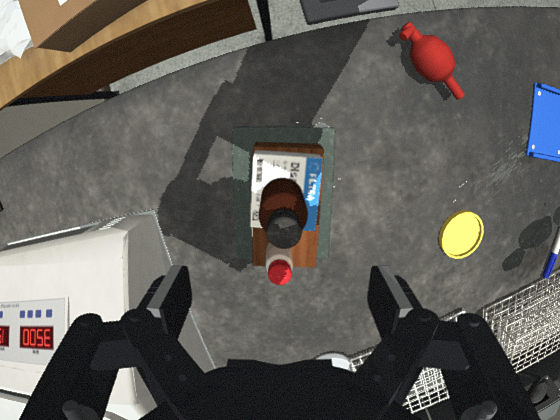

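Bottle cap at (284,230) and vial cap at (280,272) match the predictions within 2 px, so I descend and grip.

Request:
{"name": "arm_command", "arguments": {
  "moves": [
    [1,[0,0.015,0.2],0],
    [1,[0,0.015,0.4],0],
    [1,[0,0.015,0.55],0],
    [1,[0,0.015,0.59],0],
    [1,[0,0.015,0.59],0],
    [1,[0,0.015,0.59],0]
  ]
}}

```text
time: 5.85
tool_pos: [0.502, -0.3754, 0.1101]
tool_rot: [0.001, 0.135, 0.991, -0.001]
contact_force: [-0.1, -0.6, -0.3]
gripper_width: 1.001
grasp_force: 0.0
```

Request:
{"name": "arm_command", "arguments": {
  "moves": [
    [-0.2,[0,0,0],0],
    [-0.2,[0,0,0],0],
    [-1,[0,0,0],0],
    [-1,[0,0,0],0],
    [-1,[0,0,0],0],
    [-1,[0,0,0],0],
    [-1,[0,0,0],0],
    [-1,[0,0,0],0],
    [-1,[0,0,0],0],
    [-1,[0,0,0],0]
  ]
}}

```text
time: 6.68
tool_pos: [0.5017, -0.3748, 0.1092]
tool_rot: [0.001, 0.135, 0.991, -0.001]
contact_force: [0.0, 0.8, 5.5]
gripper_width: 0.381
grasp_force: 59.1
```

Request:
{"name": "arm_command", "arguments": {
  "moves": [
    [-1,[0,0,-0.1],0],
    [-1,[0,0,-0.25],0],
    [-1,[0,0,-0.45],0],
    [-1,[0,0,-0.6],0],
    [-1,[0,0,-0.6],0],
    [-1,[0,0,-0.6],0]
  ]
}}

```text
time: 7.18
tool_pos: [0.5014, -0.3749, 0.199]
tool_rot: [0.001, 0.135, 0.991, -0.001]
contact_force: [-0.1, 0.1, -2.0]
gripper_width: 0.378
grasp_force: 59.6
```

```bash
cat > coaster.py <<'E'
from h import *
from scipy.spatial.transform import Rotation as Ro
RANGE={'y':((22,120,100),(36,255,255)),'r':((0,150,100),(8,255,255)),'b':((100,140,80),(125,255,255)),'g':((45,120,60),(75,255,255))}
def find(p,c,near=None,z=.008):
    "centroid of the coloured blob of colour c nearest to world point"
    m=cv2.inRange(cv2.cvtColor(p['frame'],cv2.COLOR_RGB2HSV),*RANGE[c])
    n,l,st,ce=cv2.connectedComponentsWithStats(m)
    o=[(np.linalg.norm(wworld(p,ce[i],z)[:2]-near),i) for i in range(1,n) if st[i,4]>60]
    d,i=min(o);return wworld(p,ce[i],z),ce[i],st[i],(l==i)
def tool(target):
    "shift units from measured tool pose to target xyz"
    s=manip.state();q=s['tool_rot'];R=Ro.from_quat([q[1],q[2],q[3],q[0]]).as_matrix()
    return (R.T@(np.array(target)-s['tool_pos'])/.15).round(3)
E
python3 - <<'E'
from coaster import *
p=shot('wrist','w3.png');s=manip.state();print(s['tool_pos'],s['gripper_width'],s['grasp_force'])
w=find(p,'y',(.63,-.171));print(w[:3]);print(tool((.63,-.171,s['tool_pos'][2])))
b=find(p,'b',(.516,-.004));print(b[:3])
E
```

```text
[ 0.5006046  -0.37401734  0.19675154] 0.37984226551560024 59.642300722771324
(array([ 0.62668053, -0.17295304,  0.008     ]), array([460.02723735, 231.25680934]), array([438, 208,  44,  48, 514], dtype=int32))
[-0.468  1.535  0.   ]
(array([ 0.51402967, -0.01644618,  0.008     ]), array([544.05472637, 122.02397105]), array([ 525,   81,   35,   80, 2211], dtype=int32))
```

Request:
{"name": "arm_command", "arguments": {
  "moves": [
    [-1,[-0.07,0.24,0],0],
    [-1,[-0.15,0.5,0],0],
    [-1,[-0.23,0.76,0],0],
    [-1,[-0.23,0.76,0],0],
    [-1,[-0.23,0.76,0],0]
  ]
}}

```text
time: 7.65
tool_pos: [0.5644, -0.2712, 0.1944]
tool_rot: [-0.002, 0.134, 0.991, 0.001]
contact_force: [0.1, -0.2, -1.4]
gripper_width: 0.377
grasp_force: 59.8
```

Request:
{"name": "arm_command", "arguments": {
  "moves": [
    [-1,[-0.07,0.24,0],0],
    [-1,[-0.15,0.5,0],0],
    [-1,[-0.23,0.76,0],0],
    [-1,[-0.23,0.76,0],0],
    [-1,[-0.23,0.76,0],0],
    [-1,[-0.23,0.76,0],0]
  ]
}}

```text
time: 8.15
tool_pos: [0.6275, -0.1739, 0.1958]
tool_rot: [-0.001, 0.136, 0.991, -0.0]
contact_force: [-0.8, 0.1, -1.4]
gripper_width: 0.381
grasp_force: 60.0
```

```bash
python3 - <<'E'
from coaster import *
p=shot('wrist','w4.png');s=manip.state();print(s['tool_pos'],s['gripper_width'],s['grasp_force'])
w=find(p,'y',(.63,-.171));print(w[:3]);print(tool((.6275,-.1725,.05)))
E
```

```text
[ 0.62743212 -0.1744192   0.19618831] 0.38067922540805615 59.97120919288136
(array([ 0.63214755, -0.18343994,  0.008     ]), array([272.15666407, 184.99454404]), array([ 253,  150,   57,   59, 1283], dtype=int32))
[0.001 0.013 0.975]
```

View pics/w4.png

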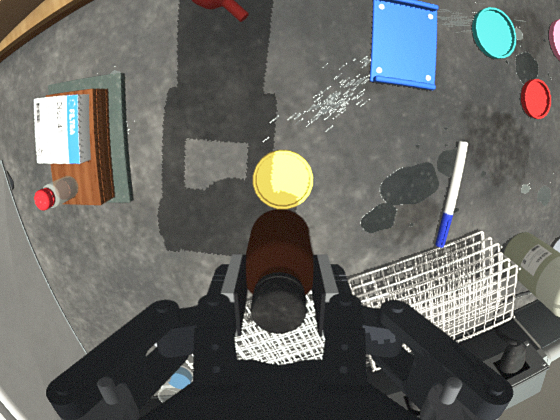

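The yellow coaster shows at (283,180), directly ahead of the held bottle. Pile untouched. Lowering.

Request:
{"name": "arm_command", "arguments": {
  "moves": [
    [-1,[-0.01,0.015,0.2],0],
    [-1,[-0.01,0.015,0.4],0],
    [-1,[-0.01,0.015,0.6],0],
    [-1,[-0.01,0.015,0.8],0],
    [-1,[-0.01,0.015,0.92],0],
    [-1,[-0.01,0.015,0.96],0],
    [-1,[-0.01,0.015,0.98],0],
    [-1,[-0.01,0.015,0.98],0],
    [-1,[-0.01,0.015,0.98],0]
  ]
}}

```text
time: 8.95
tool_pos: [0.6316, -0.1725, 0.0525]
tool_rot: [0.001, 0.136, 0.991, -0.0]
contact_force: [0.6, 0.2, -0.8]
gripper_width: 0.379
grasp_force: 60.0
```

Request:
{"name": "arm_command", "arguments": {
  "moves": [
    [-1,[0.015,0,0.02],0],
    [-1,[0.015,0,0.03],0],
    [-1,[0.015,0,0.035],0],
    [-1,[0.015,0,0.035],0]
  ]
}}

```text
time: 9.28
tool_pos: [0.6285, -0.1707, 0.0456]
tool_rot: [0.0, 0.135, 0.991, -0.0]
contact_force: [-0.3, 0.7, -1.0]
gripper_width: 0.376
grasp_force: 60.0
```

Request:
{"name": "arm_command", "arguments": {
  "moves": [
    [-1,[0,0,0.01],0],
    [-1,[0,0,0.01],0],
    [-1,[0,0,0.01],0]
  ]
}}

```text
time: 9.53
tool_pos: [0.6289, -0.1708, 0.0444]
tool_rot: [0.0, 0.135, 0.991, -0.0]
contact_force: [0.6, 0.7, 2.2]
gripper_width: 0.378
grasp_force: 60.3
```

Request:
{"name": "arm_command", "arguments": {
  "moves": [
    [-1,[0,0,0.01],0],
    [-1,[0,0,0.01],0],
    [-1,[0,0,0.01],0]
  ]
}}

```text
time: 9.78
tool_pos: [0.6297, -0.171, 0.0444]
tool_rot: [0.001, 0.135, 0.991, -0.0]
contact_force: [-1.7, 0.6, 6.4]
gripper_width: 0.376
grasp_force: 60.9
```

Request:
{"name": "arm_command", "arguments": {
  "moves": [
    [0.0,[0,0,-0.01],0],
    [0.2,[0,0,-0.01],0],
    [1,[0,0,-0.01],0],
    [1,[0,0,-0.01],0],
    [1,[0,0,-0.01],0],
    [1,[0,0,-0.01],0],
    [1,[0,0,-0.2],0],
    [1,[0,0,-0.5],0],
    [1,[0,0,-0.8],0],
    [1,[0,0,-1],0],
    [1,[0,0,-1],0],
    [1,[0,0,-1],0]
  ]
}}

```text
time: 10.78
tool_pos: [0.6304, -0.1715, 0.1967]
tool_rot: [0.004, 0.135, 0.991, -0.001]
contact_force: [-0.4, 0.2, -0.7]
gripper_width: 1.002
grasp_force: 0.0
```

```bash
python3 - <<'E'
from coaster import *
p=shot('wrist','w5.png');C=shot('scene','s5.png')
s=manip.state();print(s['tool_pos'])
f=manip.search_frame(p,'vial');print([(d['extent'],d['confidence']) for d in f])
print([(d['extent'],d['confidence']) for d in manip.search_frame(C,'dropper_bottle')])
v=find(p,'r',(.56,-.392),.096);print(v[:3]); print('to vial',tool((.559,-.392,.2)))
a=C['frame'][205:265,305:365,::-1]
cv2.imwrite('pics/s5c.png',np.hstack([cv2.resize(a,(400,400),interpolation=cv2.INTER_NEAREST),cv2.resize(p['frame'][:,150:450,::-1],(286,400))]))
E
```

```text
[ 0.62789667 -0.17057508  0.19122946]
[([32.8, 173.0, 78.4, 206.0], 0.75)]
[([329.0, 212.5, 344.2, 240.5], 0.81)]
(array([ 0.47123313, -0.16399739,  0.096     ]), array([232.48924731,   6.00537634]), array([220,   0,  24,  16, 186], dtype=int32))
to vial [ 0.041 -1.546 -0.07 ]
```

View pics/s5c.png

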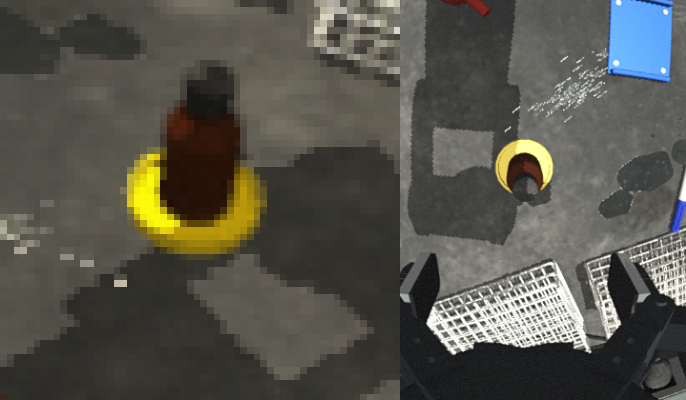

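The bottle stands upright in the yellow coaster (scene 336,226). Next, back over the vial.

Request:
{"name": "arm_command", "arguments": {
  "moves": [
    [1,[0.02,-0.77,-0.05],0],
    [1,[0.02,-0.77,-0.05],0],
    [1,[0.02,-0.77,-0.05],0],
    [1,[0.02,-0.77,-0.05],0]
  ]
}}

```text
time: 11.32
tool_pos: [0.5921, -0.286, 0.1979]
tool_rot: [-0.001, 0.138, 0.99, -0.001]
contact_force: [0.3, -0.2, 0.7]
gripper_width: 1.001
grasp_force: 0.0
```

Request:
{"name": "arm_command", "arguments": {
  "moves": [
    [1,[0.02,-0.775,0],0],
    [1,[0.02,-0.775,0],0],
    [1,[0.02,-0.775,0],0],
    [1,[0.02,-0.775,0],0],
    [1,[0.02,-0.775,0],0]
  ]
}}

```text
time: 11.73
tool_pos: [0.5591, -0.3932, 0.1973]
tool_rot: [-0.001, 0.137, 0.991, 0.001]
contact_force: [0.3, 0.6, 0.0]
gripper_width: 1.001
grasp_force: 0.0
```

```bash
python3 - <<'E'
from coaster import *
p=shot('wrist','w6.png');s=manip.state();print(s['tool_pos'])
print(wpix(p,(.559,-.392,.101)))
v=find(p,'r',(.56,-.392),.101);print(v[:3]); print('to vial',tool((.56,-.392,.083)),tool([*v[0][:2],.083]))
for n in ('vial','carton','weight_case'): print(n,[(d['extent'],d['confidence']) for d in manip.search_frame(p,n)[:1]])
E
```

```text
[ 0.55976464 -0.391957    0.19763072]
[280.8752364 205.197093 ]
(array([ 0.43925299, -0.22598846,  0.101     ]), array([440.20119048,  14.53690476]), array([414,   0,  50,  44, 840], dtype=int32))
to vial [-0.004 -0.001  0.764] [1.07  0.848 0.769]
vial [([265.9, 178.5, 295.1, 218.4], 0.6)]
carton [([249.6, 81.2, 324.7, 164.0], 0.98)]
weight_case [([251.2, 79.3, 324.7, 209.9], 0.76)]
```

Request:
{"name": "arm_command", "arguments": {
  "moves": [
    [1,[0,0,0.2],0],
    [1,[0,0,0.4],0],
    [1,[0,0,0.6],0],
    [1,[0,0,0.72],0],
    [1,[0,0,0.76],0],
    [1,[0,0,0.76],0],
    [1,[0,0,0.76],0]
  ]
}}

```text
time: 12.52
tool_pos: [0.5613, -0.3921, 0.0868]
tool_rot: [0.0, 0.135, 0.991, -0.0]
contact_force: [0.2, -0.2, 0.2]
gripper_width: 0.998
grasp_force: 0.0
```

Request:
{"name": "arm_command", "arguments": {
  "moves": [
    [-0.3,[0,0,0],0],
    [-0.3,[0,0,0],0],
    [-0.3,[0,0,0],0],
    [-0.3,[0,0,0],0],
    [-1,[0,0,0],0],
    [-1,[0,0,0],0],
    [-1,[0,0,0],0],
    [-1,[0,0,0],0],
    [-1,[0,0,0],0],
    [-1,[0,0,0],0]
  ]
}}

```text
time: 13.35
tool_pos: [0.5608, -0.3928, 0.0865]
tool_rot: [0.001, 0.135, 0.991, -0.0]
contact_force: [0.6, 0.4, 4.6]
gripper_width: 0.189
grasp_force: 57.5
```

Request:
{"name": "arm_command", "arguments": {
  "moves": [
    [-1,[0,0,-0.1],0],
    [-1,[0,0,-0.25],0],
    [-1,[0,0,-0.45],0],
    [-1,[0,0,-0.65],0],
    [-1,[0,0,-0.85],0],
    [-1,[0,0,-0.85],0],
    [-1,[0,0,-0.85],0]
  ]
}}

```text
time: 13.93
tool_pos: [0.5614, -0.3932, 0.2167]
tool_rot: [0.002, 0.135, 0.991, -0.001]
contact_force: [0.3, 0.6, -0.2]
gripper_width: 0.188
grasp_force: 57.0
```

```bash
python3 - <<'E'
from coaster import *
s=manip.state();print(s['tool_pos'],s['gripper_width'],s['grasp_force']);print(tool((.6055,.174,.21)))
E
```

```text
[ 0.56138834 -0.39323171  0.21674067] 0.18801326363754048 56.97585949616041
[0.731 3.722 0.033]
```

Request:
{"name": "arm_command", "arguments": {
  "moves": [
    [-1,[0.05,0.25,0],0],
    [-1,[0.11,0.55,0],0],
    [-1,[0.18,0.93,0],0],
    [-1,[0.18,0.93,0],0],
    [-1,[0.18,0.93,0],0]
  ]
}}

```text
time: 14.35
tool_pos: [0.5711, -0.2459, 0.2107]
tool_rot: [-0.002, 0.133, 0.991, 0.002]
contact_force: [0.1, 0.6, 0.3]
gripper_width: 0.187
grasp_force: 57.1
```

Request:
{"name": "arm_command", "arguments": {
  "moves": [
    [-1,[0.18,0.93,0],0],
    [-1,[0.18,0.93,0],0],
    [-1,[0.18,0.93,0],0],
    [-1,[0.18,0.93,0],0]
  ]
}}

```text
time: 14.68
tool_pos: [0.5823, -0.1055, 0.2112]
tool_rot: [-0.002, 0.134, 0.991, 0.001]
contact_force: [-0.1, -0.6, 0.1]
gripper_width: 0.186
grasp_force: 57.1
```

Request:
{"name": "arm_command", "arguments": {
  "moves": [
    [-1,[0.18,0.93,0],0],
    [-1,[0.18,0.93,0],0],
    [-1,[0.18,0.93,0],0],
    [-1,[0.18,0.93,0],0]
  ]
}}

```text
time: 15.02
tool_pos: [0.5938, 0.0361, 0.2113]
tool_rot: [-0.002, 0.134, 0.991, 0.001]
contact_force: [0.1, -0.6, -0.3]
gripper_width: 0.187
grasp_force: 57.2
```

Request:
{"name": "arm_command", "arguments": {
  "moves": [
    [-1,[0.06,0.3,0],0],
    [-1,[0.12,0.6,0],0],
    [-1,[0.16,0.82,0],0],
    [-1,[0.18,0.93,0],0],
    [-1,[0.18,0.93,0],0],
    [-1,[0.18,0.93,0],0]
  ]
}}

```text
time: 15.52
tool_pos: [0.6056, 0.174, 0.2113]
tool_rot: [-0.001, 0.135, 0.991, -0.001]
contact_force: [0.1, -0.4, 0.5]
gripper_width: 0.184
grasp_force: 57.2
```

```bash
python3 - <<'E'
from coaster import *
p=shot('wrist','w7.png');s=manip.state();print(s['tool_pos'],s['tool_rot'],s['gripper_width'],s['grasp_force'])
w=find(p,'r',(.6055,.174));print(w[:3])
x,y,ww,h,_=w[2];print('bbox centre',wworld(p,(x+ww/2-.5,y+h/2-.5),.008));print(tool((.6055,.174,.0445)))
B=find(p,'b',(.515,-.004),.004);G=find(p,'g',(.532,.389),.004);print(B[:3],G[:3])
E
```

```text
[0.60571493 0.17312563 0.21161088] [-1.17990117e-03  1.35537608e-01  9.90771166e-01 -8.13488931e-04] 0.18895129642855812 57.21981214592233
(array([0.61178244, 0.173088  , 0.008     ]), array([280.5443787 , 180.75542406]), array([257, 153,  47,  46, 507], dtype=int32))
bbox centre [0.60584936 0.17410179 0.008     ]
[1.000e-03 7.000e-03 1.114e+00]
(array([5.17139893e-01, 4.77311818e-04, 4.00000000e-03]), array([119.09986194, 145.22342384]), array([  89,  104,   59,   84, 4346], dtype=int32)) (array([0.53542776, 0.39113623, 0.004     ]), array([444.10101597,  72.87576197]), array([ 393,    4,   95,  138, 6890], dtype=int32))
```

View pics/w7.png

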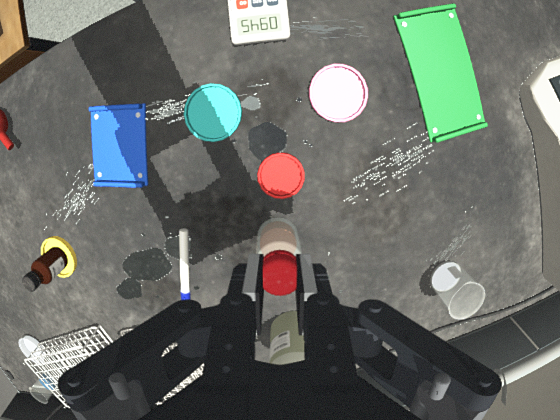

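The red coaster is at (281,175), straight ahead of the held vial; bounding-box centre (0.606, 0.174). Lowering.

Request:
{"name": "arm_command", "arguments": {
  "moves": [
    [-1,[0,0.007,0.2],0],
    [-1,[0,0.007,0.4],0],
    [-1,[0,0.007,0.6],0],
    [-1,[0,0.007,0.8],0],
    [-1,[0,0.007,0.95],0],
    [-1,[0,0.007,1.0],0],
    [-1,[0,0.007,1.0],0],
    [-1,[0,0.007,1.0],0]
  ]
}}

```text
time: 16.23
tool_pos: [0.6069, 0.174, 0.0638]
tool_rot: [0.0, 0.136, 0.991, -0.0]
contact_force: [0.7, 0.6, -0.6]
gripper_width: 0.185
grasp_force: 57.2
```

Request:
{"name": "arm_command", "arguments": {
  "moves": [
    [-1,[0,0,0.05],0],
    [-1,[0,0,0.08],0],
    [-1,[0,0,0.08],0],
    [-1,[0,0,0.08],0]
  ]
}}

```text
time: 16.57
tool_pos: [0.6066, 0.1752, 0.0517]
tool_rot: [0.0, 0.135, 0.991, 0.0]
contact_force: [-0.6, 0.1, -0.1]
gripper_width: 0.188
grasp_force: 57.2
```

Request:
{"name": "arm_command", "arguments": {
  "moves": [
    [-1,[0.005,-0.005,0.03],0],
    [-1,[0.005,-0.005,0.04],0],
    [-1,[0.005,-0.005,0.04],0],
    [-1,[0.005,-0.005,0.04],0]
  ]
}}

```text
time: 16.9
tool_pos: [0.6053, 0.1746, 0.0451]
tool_rot: [-0.0, 0.135, 0.991, -0.0]
contact_force: [-0.6, 0.2, -0.2]
gripper_width: 0.183
grasp_force: 57.2
```

Request:
{"name": "arm_command", "arguments": {
  "moves": [
    [-1,[0,0,0.01],0],
    [-1,[0,0,0.01],0],
    [-1,[0,0,0.01],0]
  ]
}}

```text
time: 17.15
tool_pos: [0.6056, 0.1746, 0.0438]
tool_rot: [0.0, 0.135, 0.991, -0.0]
contact_force: [0.5, -0.8, 0.4]
gripper_width: 0.185
grasp_force: 57.2
```

Request:
{"name": "arm_command", "arguments": {
  "moves": [
    [-1,[0,0,0.01],0],
    [-1,[0,0,0.01],0],
    [-1,[0,0,0.01],0]
  ]
}}

```text
time: 17.4
tool_pos: [0.6064, 0.1746, 0.0436]
tool_rot: [0.001, 0.135, 0.991, 0.0]
contact_force: [-1.9, -1.7, 5.7]
gripper_width: 0.185
grasp_force: 58.5
```

Request:
{"name": "arm_command", "arguments": {
  "moves": [
    [-0.3,[0,0,-0.01],0],
    [-0.1,[0,0,-0.01],0],
    [0.2,[0,0,-0.01],0],
    [1,[0,0,-0.01],0],
    [1,[0,0,-0.01],0],
    [1,[0,0,-0.01],0],
    [1,[0,0,-0.01],0],
    [1,[0,0,-0.2],0],
    [1,[0,0,-0.5],0],
    [1,[0,0,-0.8],0],
    [1,[0,0,-0.95],0],
    [1,[0,0,-0.95],0],
    [1,[0,0,-0.95],0]
  ]
}}

```text
time: 18.48
tool_pos: [0.6073, 0.1749, 0.1883]
tool_rot: [0.003, 0.135, 0.991, 0.001]
contact_force: [-0.8, -0.5, -0.4]
gripper_width: 0.999
grasp_force: 0.0
```

```bash
python3 - <<'E'
from coaster import *
p=shot('wrist','w8.png');s=manip.state();print(s['tool_pos'],manip.tcp_to_tips)
q=s['tool_rot'];R=Ro.from_quat([q[1],q[2],q[3],q[0]]).as_matrix()
im=p['frame'][:,:,::-1].copy()
for d,c in((.012,(0,0,255)),(.025,(0,255,0))):
    for y in(-.0425,.0425):
        for x in (-.011,.011):
            uv=wpix(p,s['tool_pos']+R@np.array([x,y,d]));print(d,y,x,uv.round(1));cv2.circle(im,tuple(int(v) for v in uv.round()),2,c,-1)
print([(d['extent'],d['confidence']) for d in manip.search_frame(p,'vial')[:1]])
cv2.imwrite('pics/w8a.png',cv2.resize(im[120:330,140:420],(800,600)))
print('to carton',tool((.5005,-.370,.21)))
E
```

```text
[0.60577229 0.17464599 0.18544377] 0.025
0.012 -0.0425 -0.011 [205.2 265.9]
0.012 -0.0425 0.011 [201.6 230.9]
0.012 0.0425 -0.011 [352.6 265.6]
0.012 0.0425 0.011 [356.2 230.7]
0.025 -0.0425 -0.011 [209.5 255.6]
0.025 -0.0425 0.011 [206.4 222.2]
0.025 0.0425 -0.011 [348.3 255.4]
0.025 0.0425 0.011 [351.3 222. ]
[([264.3, 164.9, 290.3, 200.2], 0.92)]
to carton [-0.304 -3.684 -0.174]
```

View pics/w8a.png

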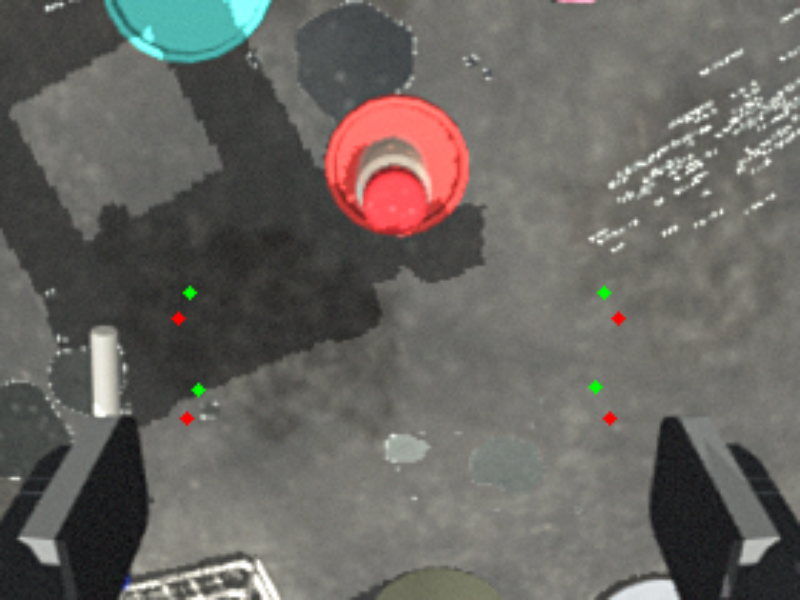

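The vial stands upright in the red coaster (crop 397,165). Now to the carton.

Request:
{"name": "arm_command", "arguments": {
  "moves": [
    [1,[-0.076,-0.92,-0.17],0],
    [1,[-0.076,-0.92,-0.17],0],
    [1,[-0.076,-0.92,-0.17],0],
    [1,[-0.076,-0.92,-0.17],0]
  ]
}}

```text
time: 18.92
tool_pos: [0.5778, 0.0349, 0.2085]
tool_rot: [-0.002, 0.137, 0.991, -0.001]
contact_force: [1.0, 1.0, 0.0]
gripper_width: 1.003
grasp_force: 0.0
```

Request:
{"name": "arm_command", "arguments": {
  "moves": [
    [1,[-0.076,-0.92,0],0],
    [1,[-0.076,-0.92,0],0],
    [1,[-0.076,-0.92,0],0],
    [1,[-0.076,-0.92,0],0]
  ]
}}

```text
time: 19.25
tool_pos: [0.5512, -0.1013, 0.2075]
tool_rot: [-0.002, 0.137, 0.991, -0.001]
contact_force: [0.4, 0.2, -0.4]
gripper_width: 0.998
grasp_force: 0.0
```

Request:
{"name": "arm_command", "arguments": {
  "moves": [
    [1,[-0.076,-0.92,0],0],
    [1,[-0.076,-0.92,0],0],
    [1,[-0.076,-0.92,0],0],
    [1,[-0.076,-0.92,0],0]
  ]
}}

```text
time: 19.58
tool_pos: [0.5254, -0.237, 0.2079]
tool_rot: [-0.002, 0.137, 0.991, -0.0]
contact_force: [-0.1, -0.7, -0.5]
gripper_width: 0.995
grasp_force: 0.0
```

Request:
{"name": "arm_command", "arguments": {
  "moves": [
    [1,[-0.076,-0.92,0],0],
    [1,[-0.076,-0.92,0],0],
    [1,[-0.076,-0.92,0],0],
    [1,[-0.076,-0.92,0],0],
    [1,[-0.076,-0.92,0],0],
    [1,[-0.076,-0.92,0],0]
  ]
}}

```text
time: 20.08
tool_pos: [0.5009, -0.3687, 0.2083]
tool_rot: [-0.001, 0.136, 0.991, 0.001]
contact_force: [-0.2, 0.0, 0.2]
gripper_width: 0.998
grasp_force: 0.0
```

```bash
python3 - <<'E'
from coaster import *
p=shot('wrist','w9.png');s=manip.state();print(s['tool_pos'],s['tool_rot'])
for n in ('carton','weight_case','notebook'): print(n,[(d['extent'],d['confidence']) for d in manip.search_frame(p,n)[:1]])
im=p['frame'][:,:,::-1].copy()
c,sn=np.cos(-.278),np.sin(-.278)
def rect(cx,cy,L,W,z,col):
    P=[wpix(p,(cx+c*a-sn*b,cy+sn*a+c*b,z)) for a,b in((-L,-W),(L,-W),(L,W),(-L,W))]
    cv2.polylines(im,[np.array(P).round().astype(int)],True,col,1)
rect(.5004,-.370,.034,.030,.068,(0,0,255));rect(.5212,-.3747,.062,.033,.046,(0,255,0))
cv2.imwrite('pics/w9a.png',cv2.resize(im[60:270,180:390],(600,600),interpolation=cv2.INTER_CUBIC))
print(tool((.5005,-.370,.11)))
E
```

```text
[ 0.50131261 -0.36796103  0.20874562] [-9.05986933e-04  1.35240398e-01  9.90811703e-01  1.17592641e-03]
carton [([243.4, 148.5, 311.8, 226.1], 0.64)]
weight_case [([247.0, 143.0, 314.2, 263.5], 0.92)]
notebook [([228.0, 122.8, 324.7, 253.4], 0.67)]
[ 0.004 -0.018  0.666]
```

View pics/w9a.png

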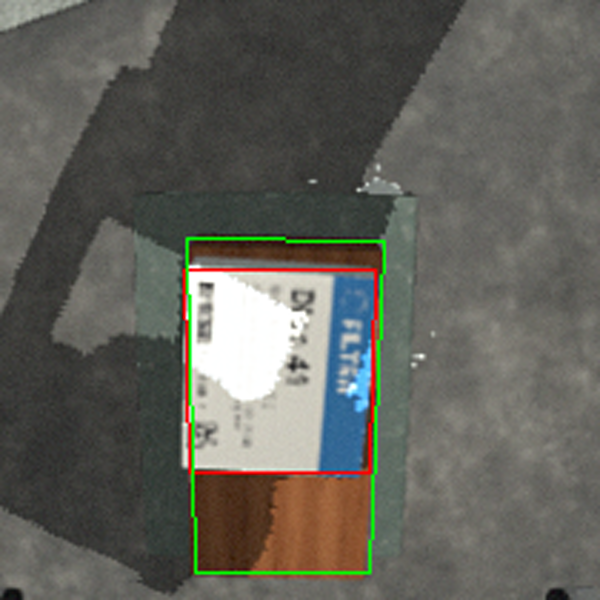

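The fitted outlines match the carton (185–375, 265–470 in the crop) and the case within about 2 px. Descending to a high test grip.

Request:
{"name": "arm_command", "arguments": {
  "moves": [
    [1,[0,-0.02,0.2],0],
    [1,[0,-0.02,0.4],0],
    [1,[0,-0.02,0.6],0],
    [1,[0,-0.02,0.75],0],
    [1,[0,-0.02,0.85],0],
    [1,[0,-0.02,0.89],0],
    [1,[0,-0.02,0.89],0],
    [1,[0,-0.02,0.89],0]
  ]
}}

```text
time: 20.95
tool_pos: [0.5012, -0.3719, 0.0776]
tool_rot: [0.0, 0.135, 0.991, -0.0]
contact_force: [0.3, -0.2, 0.9]
gripper_width: 0.999
grasp_force: 0.0
```

```bash
python3 - <<'E'
from coaster import *
p=shot('wrist','w10.png');s=manip.state();print(s['tool_pos'])
cv2.imwrite('pics/w10a.png',cv2.resize(p['frame'][120:400,100:460,::-1],(720,560)))
E
```

```text
[ 0.50154294 -0.37252073  0.07847093]
```

View pics/w10a.png

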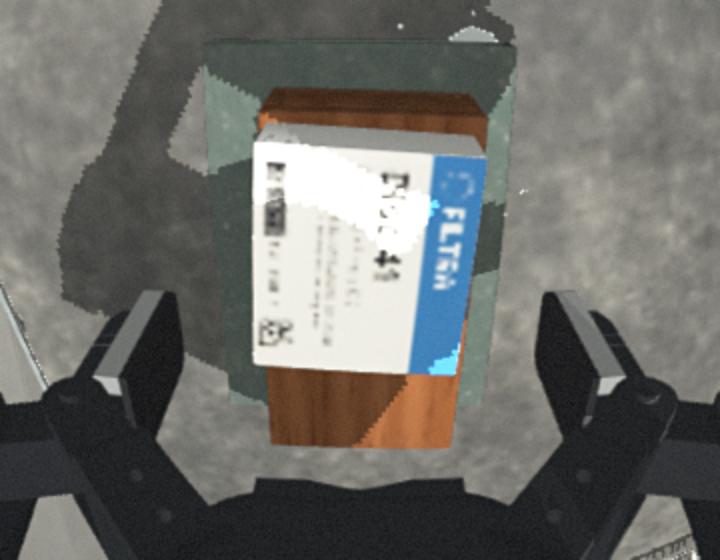

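Carton sits centred between the open fingers (crop ~253–487 wide, fingers at 180 and 537). Close gently.

Request:
{"name": "arm_command", "arguments": {
  "moves": [
    [1,[0,0,0.025],0],
    [1,[0,0,0.025],0],
    [0.4,[0,0,0.025],0],
    [0.4,[0,0,0.025],0],
    [0.4,[0,0,0.025],0],
    [0,[0,0,0.025],0],
    [0,[0,0,0.025],0],
    [0,[0,0,0.025],0],
    [-1,[0,0,0.025],0],
    [-1,[0,0,0.025],0]
  ]
}}

```text
time: 21.83
tool_pos: [0.5005, -0.3723, 0.073]
tool_rot: [-0.0, 0.135, 0.991, 0.0]
contact_force: [0.4, 0.3, -0.0]
gripper_width: 0.224
grasp_force: 0.0
```

```bash
python3 - <<'E'
from coaster import *
p=shot('wrist','w11.png');C=shot('scene','s11.png');s=manip.state();print(s['tool_pos'],s['gripper_width'],s['grasp_force'])
a=cv2.resize(p['frame'][120:400,140:420,::-1],(400,400));b=cv2.resize(C['frame'][225:325,335:435,::-1],(400,400),interpolation=cv2.INTER_CUBIC)
cv2.imwrite('pics/v13.png',np.hstack([a,b]))
E
```

```text
[ 0.50048959 -0.3723049   0.07298392] 0.048540922241211606 0.0
```

View pics/v13.png

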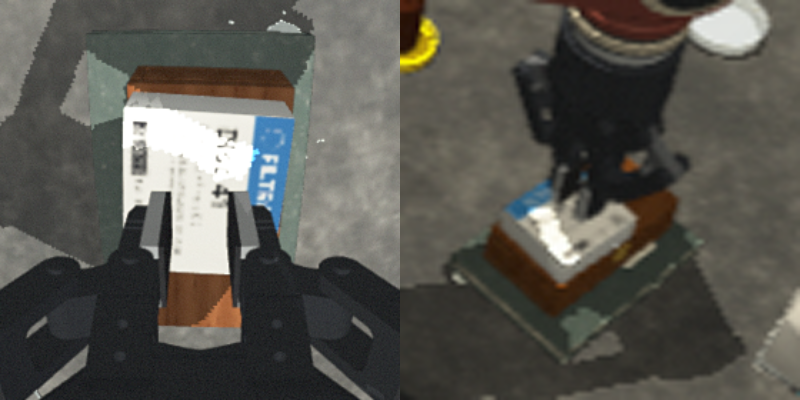

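The fingers closed above the carton without touching it, and the pile is undisturbed. The tips sit higher than assumed, so I reopen and go lower.

Request:
{"name": "arm_command", "arguments": {
  "moves": [
    [1,[0,0,0],0],
    [1,[0,0,0],0],
    [1,[0,0,0],0],
    [1,[0,0,0],0],
    [1,[0,0,0],0],
    [1,[0,0,0],0],
    [1,[0,0,0],0],
    [1,[0,0,0],0],
    [1,[0,0,0],0],
    [1,[0,0,0],0]
  ]
}}

```text
time: 22.77
tool_pos: [0.5005, -0.3723, 0.073]
tool_rot: [0.0, 0.135, 0.991, -0.0]
contact_force: [-0.9, -0.5, 0.0]
gripper_width: 1.001
grasp_force: 0.0
```

Request:
{"name": "arm_command", "arguments": {
  "moves": [
    [1,[0,0.005,0.08],0],
    [1,[0,0.005,0.15],0],
    [1,[0,0.005,0.15],0],
    [1,[0,0.005,0.15],0]
  ]
}}

```text
time: 23.1
tool_pos: [0.4997, -0.3706, 0.0484]
tool_rot: [-0.001, 0.135, 0.991, 0.001]
contact_force: [-0.4, -0.7, -0.3]
gripper_width: 1.004
grasp_force: 0.0
```

Request:
{"name": "arm_command", "arguments": {
  "moves": [
    [0.7,[0,0,0],0],
    [0.5,[0,0,0],0],
    [0.5,[0,0,0],0],
    [0.4,[0,0,0],0],
    [0.4,[0,0,0],0]
  ]
}}

```text
time: 23.52
tool_pos: [0.5011, -0.372, 0.0514]
tool_rot: [0.001, 0.135, 0.991, -0.0]
contact_force: [-0.4, -0.8, 1.9]
gripper_width: 0.701
grasp_force: 15.2
```

Request:
{"name": "arm_command", "arguments": {
  "moves": [
    [-1,[0,0,0],0],
    [-1,[0,0,0],0],
    [-1,[0,0,0],0],
    [-1,[0,0,0],0]
  ]
}}

```text
time: 23.85
tool_pos: [0.5014, -0.3722, 0.052]
tool_rot: [0.001, 0.135, 0.991, -0.001]
contact_force: [-0.0, 1.0, 5.2]
gripper_width: 0.683
grasp_force: 63.8
```

Request:
{"name": "arm_command", "arguments": {
  "moves": [
    [-1,[0,0,-0.05],0],
    [-1,[0,0,-0.1],0],
    [-1,[0,0,-0.2],0],
    [-1,[0,0,-0.4],0],
    [-1,[0,0,-0.6],0],
    [-1,[0,0,-0.8],0],
    [-1,[0,0,-0.8],0],
    [-1,[0,0,-0.8],0]
  ]
}}

```text
time: 24.52
tool_pos: [0.5019, -0.3726, 0.1739]
tool_rot: [0.002, 0.135, 0.991, -0.002]
contact_force: [-1.1, -0.1, -0.5]
gripper_width: 0.678
grasp_force: 63.6
```

```bash
python3 - <<'E'
from coaster import *
p=shot('wrist','w12.png');s=manip.state();print(s['tool_pos'],s['gripper_width'],s['grasp_force'])
for n in ('carton','weight_case'): print(n,[(np.round(d['extent']),d['confidence']) for d in manip.search_frame(p,n)[:1]])
print(wpix(p,(.5212,-.3747,.046)))
print(tool((.516,-.003,.15)))
E
```

```text
[ 0.50080918 -0.37167984  0.17127675] 0.6793869522443681 63.62156452029012
carton [(array([215., 196., 352., 334.]), 0.62)]
weight_case [(array([247., 144., 324., 199.]), 0.6)]
[283.56091193 213.87050403]
[0.554 2.39  0.129]
```

Request:
{"name": "arm_command", "arguments": {
  "moves": [
    [-1,[0.06,0.25,0],0],
    [-1,[0.12,0.5,0],0],
    [-1,[0.185,0.795,0],0],
    [-1,[0.185,0.795,0],0],
    [-1,[0.185,0.795,0],0]
  ]
}}

```text
time: 25.08
tool_pos: [0.5051, -0.2466, 0.1684]
tool_rot: [-0.002, 0.134, 0.991, 0.001]
contact_force: [-0.6, -0.0, -1.3]
gripper_width: 0.678
grasp_force: 63.7
```

Request:
{"name": "arm_command", "arguments": {
  "moves": [
    [-1,[0.185,0.795,0],0],
    [-1,[0.185,0.795,0],0],
    [-1,[0.185,0.795,0],0],
    [-1,[0.185,0.795,0],0]
  ]
}}

```text
time: 25.42
tool_pos: [0.5107, -0.1225, 0.1691]
tool_rot: [-0.001, 0.133, 0.991, 0.001]
contact_force: [0.2, -0.8, -1.0]
gripper_width: 0.683
grasp_force: 63.9
```

Request:
{"name": "arm_command", "arguments": {
  "moves": [
    [-1,[0.06,0.3,0],0],
    [-1,[0.12,0.55,0],0],
    [-1,[0.17,0.72,0],0.006],
    [-1,[0.185,0.795,0],0.006],
    [-1,[0.185,0.795,0],0.006],
    [-1,[0.185,0.795,0],0.006]
  ]
}}

```text
time: 25.92
tool_pos: [0.5166, -0.0056, 0.1699]
tool_rot: [-0.0, 0.154, 0.988, -0.001]
contact_force: [-0.5, 0.1, -0.8]
gripper_width: 0.676
grasp_force: 63.9
```

```bash
python3 - <<'E'
from coaster import *
from fit import fit
import fit as F
p=shot('wrist','w13.png');s=manip.state();print(s['tool_pos'],s['tool_rot'],s['gripper_width'],s['grasp_force'])
B=find(p,'b',(.516,-.003),.004);print(B[:3])
T=shot('top')
print([(np.round(d['extent']),d['confidence']) for d in manip.search_frame(p,'carton')[:1]])
print(tool((.516,-.003,.011)))
# corner estimate of cradle in wrist: approx quad of mask
c=max(cv2.findContours(B[3].astype(np.uint8),cv2.RETR_EXTERNAL,cv2.CHAIN_APPROX_NONE)[0],key=cv2.contourArea)
q=cv2.approxPolyDP(c,6,True)[:,0];print([(tuple(v.tolist()),wworld(p,v,.01).round(4)[:2].tolist()) for v in q])
E
```

```text
[ 0.51663354 -0.00605309  0.17005717] [-3.25737458e-04  1.54353136e-01  9.88015557e-01 -5.12804208e-04] 0.6818525465121557 63.9422609761823
(array([ 0.50490569, -0.00338954,  0.004     ]), array([278.25049636, 171.75446724]), array([ 244,  133,   78,   67, 3022], dtype=int32))
[(array([216., 196., 352., 335.]), 0.9)]
[0.01  0.02  1.062]
[((244, 134), [0.4587, -0.0226]), ((245, 195), [0.5159, -0.0414]), ((319, 199), [0.5421, 0.0272]), ((321, 134), [0.4807, 0.0468])]
```

Request:
{"name": "arm_command", "arguments": {
  "moves": [
    [-1,[0.01,0.02,0.2],0],
    [-1,[0.01,0.02,0.4],0],
    [-1,[0.01,0.02,0.6],0],
    [-1,[0.01,0.02,0.8],0],
    [-1,[0.01,0.02,0.9],0],
    [-1,[0.01,0.02,0.95],0],
    [-1,[0.01,0.02,0.95],0],
    [-1,[0.01,0.02,0.95],0]
  ]
}}

```text
time: 26.73
tool_pos: [0.5166, -0.0021, 0.0286]
tool_rot: [0.0, 0.155, 0.988, -0.0]
contact_force: [0.1, -0.3, -0.2]
gripper_width: 0.677
grasp_force: 63.9
```

Request:
{"name": "arm_command", "arguments": {
  "moves": [
    [-1,[0,0,0.03],0],
    [-1,[0,0,0.05],0],
    [-1,[0,0,0.05],0],
    [-1,[0,0,0.05],0]
  ]
}}

```text
time: 27.07
tool_pos: [0.5164, -0.0013, 0.021]
tool_rot: [0.0, 0.154, 0.988, -0.0]
contact_force: [-0.4, 0.1, -0.9]
gripper_width: 0.681
grasp_force: 63.9
```

Request:
{"name": "arm_command", "arguments": {
  "moves": [
    [-1,[0,-0.01,0.02],0],
    [-1,[0,-0.01,0.04],0],
    [-1,[0,-0.01,0.05],0],
    [-1,[0,-0.01,0.05],0]
  ]
}}

```text
time: 27.4
tool_pos: [0.515, -0.0026, 0.0124]
tool_rot: [-0.001, 0.154, 0.988, -0.0]
contact_force: [0.4, 1.7, -0.2]
gripper_width: 0.679
grasp_force: 63.9
```

Request:
{"name": "arm_command", "arguments": {
  "moves": [
    [-1,[0,0,0.01],0],
    [-1,[0,0,0.01],0],
    [-1,[0,0,0.01],0]
  ]
}}

```text
time: 27.65
tool_pos: [0.5155, -0.0027, 0.0114]
tool_rot: [-0.0, 0.154, 0.988, 0.0]
contact_force: [-1.1, -0.1, -0.3]
gripper_width: 0.678
grasp_force: 63.9
```

Request:
{"name": "arm_command", "arguments": {
  "moves": [
    [-1,[0,0,0.01],0],
    [-1,[0,0,0.01],0],
    [-1,[0,0,0.01],0]
  ]
}}

```text
time: 27.9
tool_pos: [0.5155, -0.0027, 0.0099]
tool_rot: [-0.0, 0.154, 0.988, -0.0]
contact_force: [0.4, 0.1, -0.4]
gripper_width: 0.682
grasp_force: 63.9
```

Request:
{"name": "arm_command", "arguments": {
  "moves": [
    [-1,[0,0,0.01],0],
    [-1,[0,0,0.01],0],
    [-1,[0,0,0.01],0]
  ]
}}

```text
time: 28.15
tool_pos: [0.5158, -0.0027, 0.0091]
tool_rot: [0.0, 0.154, 0.988, -0.0]
contact_force: [-2.3, 1.2, 3.7]
gripper_width: 0.678
grasp_force: 64.4
```

Request:
{"name": "arm_command", "arguments": {
  "moves": [
    [0.5,[0,0,-0.01],0],
    [0.6,[0,0,-0.01],0],
    [1,[0,0,-0.01],0],
    [1,[0,0,-0.01],0],
    [1,[0,0,-0.01],0],
    [1,[0,0,-0.2],0],
    [1,[0,0,-0.5],0],
    [1,[0,0,-0.8],0],
    [1,[0,0,-1],0],
    [1,[0,0,-1],0],
    [1,[0,0,-1],0]
  ]
}}

```text
time: 29.07
tool_pos: [0.5176, -0.003, 0.162]
tool_rot: [0.003, 0.154, 0.988, 0.0]
contact_force: [-1.2, 0.8, -1.0]
gripper_width: 0.998
grasp_force: 0.0
```

```bash
python3 - <<'E'
from coaster import *
from fit import hull
p=shot('wrist','w14.png');s=manip.state();print(s['tool_pos'])
e=manip.search_frame(p,'carton')[0];print(e)
x=e['extent'];print('carton',wworld(p,((x[0]+x[2])/2,(x[1]+x[3])/2),.026))
B=find(p,'b',(.516,-.003),.004);print(B[0],B[2])
T=shot('top');C=shot('scene')
# white/grey carton inside the cradle, corners predicted
q=(.5155,-.003,1.253)
for nm,P,f in(('top',T,pix),):
    c,sn=np.cos(q[2]),np.sin(q[2])
    print(nm,[f(P,(q[0]+c*a-sn*b,q[1]+sn*a+c*b,.026)).round(1).tolist() for a,b in((-.03,-.034),(.03,-.034),(.03,.034),(-.03,.034))])
    print(manip.search_frame(P,'carton')[:1])
print('to case',tool((.5212,-.3747,.16)))
E
```

```text
[ 0.51592069 -0.0027808   0.1591907 ]
{'extent': [244.1, 146.1, 315.6, 221.3], 'confidence': 0.67}
carton [ 0.51158405 -0.00070847  0.026     ]
[ 5.16318804e-01 -3.12009362e-04  4.00000000e-03] [ 240  132   80  101 2798]
top [[296.5, 210.9], [275.1, 204.4], [267.6, 228.4], [289.1, 235.1]]
[{'extent': [271.2, 221.7, 293.8, 238.9], 'confidence': 0.87}]
to case [-0.8   -2.349 -0.028]
```

Request:
{"name": "arm_command", "arguments": {
  "moves": [
    [1,[-0.27,-0.78,-0.2],-0.007],
    [1,[-0.27,-0.78,-0.2],-0.007],
    [1,[-0.27,-0.78,-0.2],-0.007],
    [1,[-0.27,-0.78,-0.2],-0.007]
  ]
}}

```text
time: 29.65
tool_pos: [0.5188, -0.1319, 0.1893]
tool_rot: [0.001, 0.135, 0.991, -0.001]
contact_force: [0.5, -0.3, 0.3]
gripper_width: 1.001
grasp_force: 0.0
```

```bash
python3 - <<'E'
from coaster import *
print(tool((.5212,-.3747,.19)),manip.state()['tool_rot'])
E
```

```text
[-0.448 -1.555  0.   ] [ 6.57184059e-04  1.34952458e-01  9.90850737e-01 -1.48971221e-03]
```

Request:
{"name": "arm_command", "arguments": {
  "moves": [
    [1,[-0.224,-0.778,0],0],
    [1,[-0.224,-0.778,0],0],
    [1,[-0.224,-0.778,0],0],
    [1,[-0.224,-0.778,0],0]
  ]
}}

```text
time: 29.98
tool_pos: [0.5193, -0.253, 0.1868]
tool_rot: [-0.001, 0.135, 0.991, -0.001]
contact_force: [0.7, 0.7, -0.1]
gripper_width: 1.002
grasp_force: 0.0
```

Request:
{"name": "arm_command", "arguments": {
  "moves": [
    [1,[-0.224,-0.778,0],0],
    [1,[-0.224,-0.778,0],0],
    [1,[-0.224,-0.778,0],0],
    [1,[-0.224,-0.778,0],0],
    [1,[-0.224,-0.778,0],0]
  ]
}}

```text
time: 30.4
tool_pos: [0.5213, -0.3701, 0.1863]
tool_rot: [-0.001, 0.134, 0.991, 0.001]
contact_force: [0.6, 0.2, 0.1]
gripper_width: 1.001
grasp_force: 0.0
```

```bash
python3 - <<'E'
from coaster import *
p=shot('wrist','w15.png');s=manip.state();print(s['tool_pos'],s['tool_rot'])
for n in ('weight_case','notebook'): print(n,[(np.round(d['extent']),d['confidence']) for d in manip.search_frame(p,n)[:2]])
# brown mask rectangle
h=cv2.cvtColor(p['frame'],cv2.COLOR_RGB2HSV);m=cv2.inRange(h,(2,90,30),(18,255,255));m[:,:200]=0;m[:,360:]=0;m[:100]=0;m[260:]=0
m=cv2.morphologyEx(m,cv2.MORPH_CLOSE,np.ones((5,5)))
c=max(cv2.findContours(m,cv2.RETR_EXTERNAL,cv2.CHAIN_APPROX_NONE)[0],key=cv2.contourArea)
q=cv2.approxPolyDP(c,5,True)[:,0];print([(tuple(v.tolist()),wworld(p,v,.046).round(4)[:2].tolist()) for v in q])
cc,sn=np.cos(-.281),np.sin(-.281)
print('pred',[wpix(p,(.5212+cc*a-sn*b,-.3747+sn*a+cc*b,.046)).round(1).tolist() for a,b in((-.062,-.033),(.062,-.033),(.062,.033),(-.062,.033))])
print(tool((.5212,-.3747,.19)))
E
```

```text
[ 0.52156613 -0.36890749  0.18654521] [-0.00124245  0.13284391  0.99113546  0.001209  ]
weight_case [(array([238., 122., 311., 257.]), 0.78)]
notebook [(array([220., 103., 325., 245.]), 0.9)]
[((243, 125), [0.4546, -0.385]), ((239, 252), [0.5712, -0.4252]), ((304, 255), [0.5914, -0.364]), ((312, 129), [0.4742, -0.3273])]
pred [[237.8, 124.0], [240.6, 252.0], [307.4, 252.8], [312.7, 124.8]]
[-0.007 -0.046 -0.018]
```

Request:
{"name": "arm_command", "arguments": {
  "moves": [
    [1,[-0.01,-0.047,0],0.003],
    [1,[-0.01,-0.047,0.2],0.003],
    [1,[-0.01,-0.047,0.4],0.003],
    [1,[-0.01,-0.047,0.6],0.003],
    [1,[-0.01,-0.047,0.8],0.003],
    [1,[-0.01,-0.047,0.9],0.003],
    [1,[-0.01,-0.047,0.9],0.003],
    [1,[-0.01,-0.047,0.9],0.003]
  ]
}}

```text
time: 31.22
tool_pos: [0.5217, -0.376, 0.0533]
tool_rot: [-0.0, 0.141, 0.99, 0.0]
contact_force: [-1.0, 0.0, 0.7]
gripper_width: 0.996
grasp_force: 0.0
```

Request:
{"name": "arm_command", "arguments": {
  "moves": [
    [1,[0,0,0.04],0],
    [1,[0,0,0.07],0],
    [1,[0,0,0.1],0],
    [1,[0,0,0.1],0],
    [1,[0,0,0.1],0]
  ]
}}

```text
time: 31.63
tool_pos: [0.5218, -0.3766, 0.0387]
tool_rot: [0.0, 0.142, 0.99, -0.0]
contact_force: [0.3, -0.9, 0.2]
gripper_width: 1.004
grasp_force: 0.0
```

Request:
{"name": "arm_command", "arguments": {
  "moves": [
    [1,[0,0.007,0.03],0],
    [1,[0,0.007,0.05],0],
    [1,[0,0.007,0.05],0],
    [1,[0,0.007,0.05],0]
  ]
}}

```text
time: 31.97
tool_pos: [0.5218, -0.3753, 0.0305]
tool_rot: [-0.0, 0.142, 0.99, 0.0]
contact_force: [-0.1, 0.1, -0.4]
gripper_width: 1.0
grasp_force: 0.0
```

Request:
{"name": "arm_command", "arguments": {
  "moves": [
    [0.85,[0,0,0],0],
    [0.7,[0,0,0],0],
    [0.6,[0,0,0],0],
    [0.6,[0,0,0],0],
    [0.6,[0,0,0],0]
  ]
}}

```text
time: 32.38
tool_pos: [0.5221, -0.3756, 0.0311]
tool_rot: [0.0, 0.142, 0.99, -0.0]
contact_force: [-0.6, -0.4, -0.4]
gripper_width: 0.8
grasp_force: 0.0
```

Request:
{"name": "arm_command", "arguments": {
  "moves": [
    [0.5,[0,0,0],0],
    [0.5,[0,0,0],0],
    [-1,[0,0,0],0],
    [-1,[0,0,0],0],
    [-1,[0,0,0],0],
    [-1,[0,0,0],0]
  ]
}}

```text
time: 32.88
tool_pos: [0.5224, -0.3758, 0.0319]
tool_rot: [0.0, 0.142, 0.99, -0.0]
contact_force: [-1.7, 1.7, 6.0]
gripper_width: 0.741
grasp_force: 64.5
```

Request:
{"name": "arm_command", "arguments": {
  "moves": [
    [-1,[0,0,-0.03],0],
    [-1,[0,0,-0.06],0],
    [-1,[0,0,-0.12],0],
    [-1,[0,0,-0.2],0],
    [-1,[0,0,-0.2],0]
  ]
}}

```text
time: 33.3
tool_pos: [0.5234, -0.3769, 0.0643]
tool_rot: [0.002, 0.142, 0.99, -0.001]
contact_force: [0.4, -0.5, -1.4]
gripper_width: 0.741
grasp_force: 66.2
```

Request:
{"name": "arm_command", "arguments": {
  "moves": [
    [-1,[0,0,-0.15],0],
    [-1,[0,0,-0.35],0],
    [-1,[0,0,-0.55],0],
    [-1,[0,0,-0.75],0],
    [-1,[0,0,-0.85],0],
    [-1,[0,0,-0.85],0],
    [-1,[0,0,-0.85],0]
  ]
}}

```text
time: 33.88
tool_pos: [0.5222, -0.3758, 0.189]
tool_rot: [0.001, 0.142, 0.99, -0.0]
contact_force: [0.8, -0.5, -3.4]
gripper_width: 0.739
grasp_force: 67.0
```

```bash
python3 - <<'E'
from coaster import *
p=shot('wrist','w16.png');s=manip.state();print(s['tool_pos'],s['gripper_width'],s['grasp_force'],s['contact_force'])
for n in ('weight_case','notebook'): print(n,[(np.round(d['extent']),d['confidence']) for d in manip.search_frame(p,n)[:1]])
print(tool((.5335,.390,.19)))
E
```

```text
[ 0.52137507 -0.37500018  0.18673437] 0.7376827212618235 66.97220206260681 [-0.18488084  0.2008179  -3.74161896]
weight_case [(array([205., 143., 358., 365.]), 0.74)]
notebook [(array([226., 101., 329., 142.]), 0.56)]
[ 1.348  4.916 -0.015]
```

Request:
{"name": "arm_command", "arguments": {
  "moves": [
    [-1,[0.05,0.2,0],0],
    [-1,[0.11,0.41,0],0],
    [-1,[0.18,0.64,0],0],
    [-1,[0.225,0.82,0],0],
    [-1,[0.225,0.82,0],0]
  ]
}}

```text
time: 34.45
tool_pos: [0.523, -0.2428, 0.1855]
tool_rot: [-0.002, 0.14, 0.99, 0.002]
contact_force: [0.5, 0.6, -2.3]
gripper_width: 0.739
grasp_force: 67.1
```

Request:
{"name": "arm_command", "arguments": {
  "moves": [
    [-1,[0.225,0.82,0],0],
    [-1,[0.225,0.82,0],0],
    [-1,[0.225,0.82,0],0],
    [-1,[0.225,0.82,0],0]
  ]
}}

```text
time: 34.78
tool_pos: [0.525, -0.1148, 0.1861]
tool_rot: [-0.002, 0.139, 0.99, 0.002]
contact_force: [-0.1, -0.2, -2.4]
gripper_width: 0.742
grasp_force: 67.4
```

Request:
{"name": "arm_command", "arguments": {
  "moves": [
    [-1,[0.225,0.82,0],0],
    [-1,[0.225,0.82,0],0],
    [-1,[0.225,0.82,0],0],
    [-1,[0.225,0.82,0],0]
  ]
}}

```text
time: 35.12
tool_pos: [0.5271, 0.0124, 0.1865]
tool_rot: [-0.002, 0.139, 0.99, 0.002]
contact_force: [-0.4, -0.6, -2.7]
gripper_width: 0.741
grasp_force: 67.7
```

Request:
{"name": "arm_command", "arguments": {
  "moves": [
    [-1,[0.225,0.82,0],0],
    [-1,[0.225,0.82,0],0],
    [-1,[0.225,0.82,0],0],
    [-1,[0.225,0.82,0],0]
  ]
}}

```text
time: 35.45
tool_pos: [0.5294, 0.1397, 0.1868]
tool_rot: [-0.002, 0.139, 0.99, 0.001]
contact_force: [0.1, -0.4, -1.3]
gripper_width: 0.738
grasp_force: 67.9
```

Request:
{"name": "arm_command", "arguments": {
  "moves": [
    [-1,[0.225,0.82,0],0],
    [-1,[0.225,0.82,0],0],
    [-1,[0.225,0.82,0],0],
    [-1,[0.225,0.82,0],0]
  ]
}}

```text
time: 35.78
tool_pos: [0.5316, 0.267, 0.1867]
tool_rot: [-0.001, 0.139, 0.99, 0.001]
contact_force: [-0.1, -0.2, -2.9]
gripper_width: 0.742
grasp_force: 68.1
```

Request:
{"name": "arm_command", "arguments": {
  "moves": [
    [-1,[0.06,0.25,0],-0.01],
    [-1,[0.12,0.5,0],-0.025],
    [-1,[0.18,0.7,0],-0.04],
    [-1,[0.225,0.8,0],-0.058],
    [-1,[0.225,0.82,0],-0.058],
    [-1,[0.225,0.82,0],-0.058],
    [-1,[0.225,0.82,0],-0.058]
  ]
}}

```text
time: 36.37
tool_pos: [0.5347, 0.3883, 0.187]
tool_rot: [-0.001, -0.039, 0.999, -0.001]
contact_force: [0.4, -1.0, -3.4]
gripper_width: 0.738
grasp_force: 68.2
```

```bash
python3 - <<'E'
from coaster import *
p=shot('wrist','w17.png');s=manip.state();print(s['tool_pos'],s['tool_rot'],s['gripper_width'],s['grasp_force'])
q=s['tool_rot'];print('tool x deg',np.degrees(2*np.arctan2(q[2],q[1])))
G=find(p,'g',(.5335,.390),.004);print(G[:3])
c=max(cv2.findContours(G[3].astype(np.uint8),cv2.RETR_EXTERNAL,cv2.CHAIN_APPROX_NONE)[0],key=cv2.contourArea)
Q=cv2.approxPolyDP(c,4,True)[:,0];print([(tuple(v.tolist()),wworld(p,v,.014).round(4)[:2].tolist()) for v in Q])
th=1.65
for X in(.5335,.5315):
    cc,sn=np.cos(th),np.sin(th);print('pred',[wpix(p,(X+cc*a-sn*b,.390+sn*a+cc*b,.014)).round(1).tolist() for a,b in((-.042,-.077),(.042,-.077),(.042,.077),(-.042,.077))])
for n in ('weight_case',): print(n,[(np.round(d['extent']),d['confidence']) for d in manip.search_frame(p,n)[:1]])
print(tool((.5335,.390,.024)))
E
```

```text
[0.53480208 0.38814819 0.18744148] [-6.85405791e-04 -3.89527844e-02  9.99240582e-01 -6.85531340e-04] 0.7403093761210346 68.22927474975586
tool x deg 184.4647919640647
(array([0.47567457, 0.38846112, 0.004     ]), array([284.60839642, 123.18203716]), array([ 244,  104,   83,   39, 2906], dtype=int32))
[((244, 105), [0.4599, 0.3474]), ((244, 140), [0.4946, 0.3496]), ((325, 141), [0.4891, 0.4296]), ((325, 106), [0.4544, 0.4261])]
pred [[243.2, 249.4], [319.7, 249.3], [324.7, 105.0], [238.5, 104.9]]
pred [[243.3, 247.8], [320.0, 247.7], [324.9, 103.0], [238.6, 102.9]]
weight_case [(array([204., 142., 360., 367.]), 0.63)]
[0.007 0.014 1.092]
```

Request:
{"name": "arm_command", "arguments": {
  "moves": [
    [-1,[0.007,0.018,0.2],0],
    [-1,[0.007,0.018,0.4],0],
    [-1,[0.007,0.018,0.6],0],
    [-1,[0.007,0.018,0.8],0],
    [-1,[0.007,0.018,0.9],0],
    [-1,[0.007,0.018,0.95],0],
    [-1,[0.007,0.018,0.95],0],
    [-1,[0.007,0.018,0.95],0]
  ]
}}

```text
time: 37.13
tool_pos: [0.5344, 0.3923, 0.0474]
tool_rot: [0.001, -0.04, 0.999, 0.0]
contact_force: [0.2, 0.2, -1.0]
gripper_width: 0.739
grasp_force: 68.2
```

Request:
{"name": "arm_command", "arguments": {
  "moves": [
    [-1,[0,0,0.03],0],
    [-1,[0,0,0.06],0],
    [-1,[0,0,0.07],0],
    [-1,[0,0,0.07],0]
  ]
}}

```text
time: 37.47
tool_pos: [0.5333, 0.3923, 0.0356]
tool_rot: [0.0, -0.04, 0.999, 0.0]
contact_force: [0.4, -0.2, -2.6]
gripper_width: 0.736
grasp_force: 68.2
```

Request:
{"name": "arm_command", "arguments": {
  "moves": [
    [-1,[0,-0.008,0.03],0],
    [-1,[0,-0.008,0.05],0],
    [-1,[0,-0.008,0.06],0],
    [-1,[0,-0.008,0.06],0]
  ]
}}

```text
time: 37.8
tool_pos: [0.533, 0.3907, 0.0257]
tool_rot: [-0.001, -0.04, 0.999, -0.0]
contact_force: [0.0, -0.3, -2.6]
gripper_width: 0.735
grasp_force: 68.2
```

Request:
{"name": "arm_command", "arguments": {
  "moves": [
    [-1,[0,0,0.01],0],
    [-1,[0,0,0.01],0],
    [-1,[0,0,0.01],0]
  ]
}}

```text
time: 38.05
tool_pos: [0.5335, 0.3911, 0.025]
tool_rot: [0.0, -0.04, 0.999, -0.0]
contact_force: [0.6, 1.0, -2.2]
gripper_width: 0.736
grasp_force: 68.2
```

Request:
{"name": "arm_command", "arguments": {
  "moves": [
    [-1,[0,0,0.01],0],
    [-1,[0,0,0.01],0],
    [-1,[0,0,0.01],0]
  ]
}}

```text
time: 38.3
tool_pos: [0.5336, 0.3912, 0.0237]
tool_rot: [0.0, -0.04, 0.999, 0.0]
contact_force: [0.4, -0.7, -1.9]
gripper_width: 0.738
grasp_force: 68.3
```

Request:
{"name": "arm_command", "arguments": {
  "moves": [
    [-1,[0,0,0.01],0],
    [-1,[0,0,0.01],0],
    [-1,[0,0,0.01],0]
  ]
}}

```text
time: 38.55
tool_pos: [0.5336, 0.3912, 0.0236]
tool_rot: [-0.0, -0.04, 0.999, -0.0]
contact_force: [-4.2, -1.3, 6.7]
gripper_width: 0.739
grasp_force: 69.3
```

Request:
{"name": "arm_command", "arguments": {
  "moves": [
    [-1,[0,0,0.007],0],
    [-1,[0,0,0.007],0],
    [-1,[0,0,0.007],0]
  ]
}}

```text
time: 38.8
tool_pos: [0.5337, 0.3912, 0.0236]
tool_rot: [-0.0, -0.04, 0.999, -0.0]
contact_force: [-5.0, -3.8, 9.8]
gripper_width: 0.738
grasp_force: 69.9
```

Seated. Release and retreat, then check everything.

Request:
{"name": "arm_command", "arguments": {
  "moves": [
    [0.6,[0,0,-0.01],0],
    [0.7,[0,0,-0.01],0],
    [1,[0,0,-0.01],0],
    [1,[0,0,-0.01],0],
    [1,[0,0,-0.01],0],
    [1,[0,0,-0.2],0],
    [1,[0,0,-0.5],0],
    [1,[0,0,-0.8],0],
    [1,[0,0,-1],0],
    [1,[0,0,-1],0],
    [1,[0,0,-1],0]
  ]
}}

```text
time: 39.72
tool_pos: [0.5354, 0.3922, 0.1753]
tool_rot: [0.003, -0.04, 0.999, 0.002]
contact_force: [-0.1, 0.7, -0.4]
gripper_width: 1.001
grasp_force: 0.0
```

Request:
{"name": "arm_command", "arguments": {
  "moves": [
    [1,[0.3,0.9,-0.7],0],
    [1,[0.3,0.9,-0.7],0],
    [1,[0.3,0.9,-0.7],0],
    [1,[0.3,0.9,-0.7],0],
    [1,[0.3,0.9,-0.7],0],
    [1,[0.3,0.9,-0.7],0]
  ]
}}

```text
time: 40.22
tool_pos: [0.4769, 0.5244, 0.2769]
tool_rot: [0.001, -0.042, 0.999, 0.001]
contact_force: [0.1, -1.0, 0.3]
gripper_width: 0.997
grasp_force: 0.0
```

```bash
python3 - <<'E'
from coaster import *
T=shot('top','topF.png');p=shot('wrist','wF.png');C=shot('scene','sF.png')
def rect(im,P,f,cx,cy,yaw,hx,hy,z,col,S=1,o=(0,0)):
    c,s=np.cos(yaw),np.sin(yaw)
    q=[f(P,(cx+c*a-s*b,cy+s*a+c*b,z)) for a,b in((-hx,-hy),(hx,-hy),(hx,hy),(-hx,hy))]
    cv2.polylines(im,[((np.array(q)-o+.5)*S).round().astype(int)],True,col,1)
def crop(P,l,t,r,b,S): return cv2.resize(P['frame'][t:b,l:r,::-1],None,fx=S,fy=S,interpolation=cv2.INTER_CUBIC)
a=crop(T,110,160,310,260,4);
rect(a,T,pix,.5335,.390,1.65,.033,.062,.038,(0,0,255),4,(110,160));rect(a,T,pix,.516,-.003,1.253,.03,.034,.026,(0,0,255),4,(110,160))
b=crop(T,320,150,460,260,2); c=crop(C,145,155,265,255,2);d=crop(C,245,200,415,320,1.7)
H=200
row=np.zeros((200,800,3),np.uint8);x=0
for i in(b,c,d):
    i=i[:200];w=min(i.shape[1],800-x);row[:i.shape[0],x:x+w]=i[:,:w];x+=w
cv2.imwrite('pics/F.png',np.vstack([a,row]))
for n in ('notebook','lab_timer','dropper_bottle','vial'): print(n,[(np.round(e['extent']),round(e['confidence'],2)) for e in manip.search_frame(T,n)[:1]])
print(manip.state()['tool_pos'],manip.state()['time'])
E
```

```text
notebook [(array([398., 190., 446., 250.]), 0.56)]
lab_timer [(array([192., 243., 220., 268.]), 0.78)]
dropper_bottle [(array([338., 169., 354., 185.]), 0.55)]
vial [(array([211., 182., 221., 196.]), 0.58)]
[0.47809442 0.52043434 0.27389523] 40.5667
```

View pics/F.png

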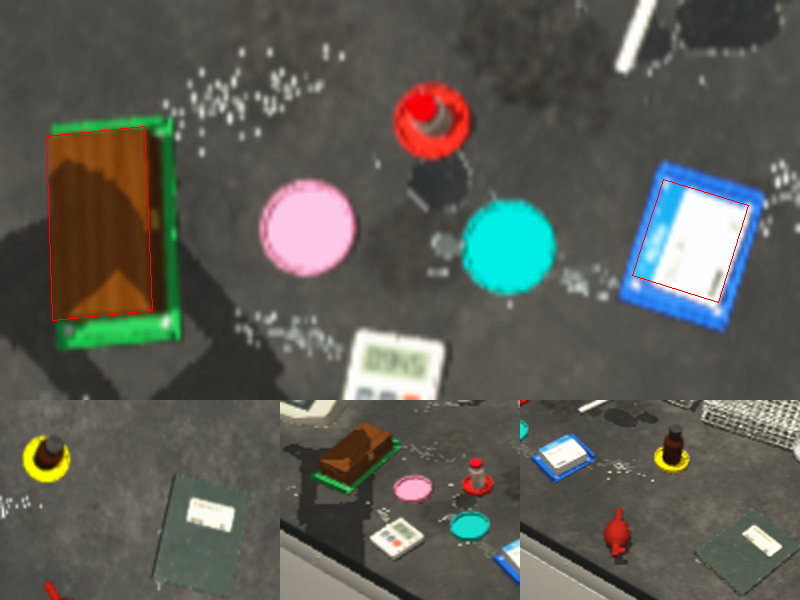

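The final view shows the bottle in yellow, the vial in red, the carton in blue and the case in green. All four stand or lie flat within a few mm of centre, and the notebook and timer have not moved.

```bash
python3 -c "
from plant import manip
print(manip.job_done())"
```

```text
the job is handed in; nothing more can be done
None
```

I took the pile apart and handed the job in: bottle, vial, carton and case each sit in their own holder within a few mm of centre in the last camera views, and the notebook and timer are where they were; no verdict was returned.

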